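Gauge and load the wax cartridges of a pool-ball polisher

TASK

Get the ball polisher ready: stand the bridge gauge over each wax cartridge on the counter, both legs down on the counter for a good half second so that its foot reads the height, going from coarse to fine (red, yellow, green, blue; not all are there), and then park the gauge upright on the middle of its teal mat. Put every full-height cartridge in a bay of its own, any bay, and close that bay's clamp right down so that the cartridge is driven fully home; set a worn, low cartridge upright in the orange reject tray instead. Close the clamps of empty bays too. Leave the mug, the bottle and the box of chalk where they are.

Things in the scene. Friction and masses are not known exactly. Their poses are not given: they have to be found in the camera images.
- red (a point): The red (coarsest) polishing-wax cartridge: a grey plastic holder 80 mm long (its x), 44 mm wide (its y), 40 mm tall, with a red wax bar 64 x 36 mm on top; total height 56 mm if full, 48 mm if worn (any cartridge may be worn; the gauge tells). The point is on its centre line, 24 mm above its underside; z up. Either way round (half turn about z) is the same. About 0.15 kg. It may be absent.
- yellow (a point): The yellow (medium) polishing-wax cartridge: a grey plastic holder 80 mm long (its x), 44 mm wide (its y), 40 mm tall, with a yellow wax bar 64 x 36 mm on top; total height 56 mm if full, 48 mm if worn (any cartridge may be worn; the gauge tells). The point is on its centre line, 24 mm above its underside; z up. Either way round (half turn about z) is the same. About 0.15 kg. It may be absent.
- green (a point): The green (fine) polishing-wax cartridge: a grey plastic holder 80 mm long (its x), 44 mm wide (its y), 40 mm tall, with a green wax bar 64 x 36 mm on top; total height 56 mm if full, 48 mm if worn (any cartridge may be worn; the gauge tells). The point is on its centre line, 24 mm above its underside; z up. Either way round (half turn about z) is the same. About 0.15 kg. It may be absent.
- blue (a point): The blue (finest) polishing-wax cartridge: a grey plastic holder 80 mm long (its x), 44 mm wide (its y), 40 mm tall, with a blue wax bar 64 x 36 mm on top; total height 56 mm if full, 48 mm if worn (any cartridge may be worn; the gauge tells). The point is on its centre line, 24 mm above its underside; z up. Either way round (half turn about z) is the same. About 0.15 kg. It may be absent.
- gauge (a point): Bridge height gauge: an aluminium arch that stands on two legs and straddles a cartridge. Point: at counter level, midway between the feet of the legs; z up. Legs stand to either side along its y: 84 mm clear between them, 104 mm over the outsides, 46 mm deep along x. Beam top 97 mm up. About 0.35 kg.
- gauge_grip (a point): Centre of the gauge's white square grip post, 24 x 24 mm, standing from 97 to 155 mm above the feet of the legs; the point is 127 mm above them. The scale is on its two x faces, so grip the two y faces (the other pair also works).
- foot_tip (a point): Underside of the gauge's brass foot (disc, 24 mm across) that hangs between the legs, lightly sprung downwards (about 1 N); its tip is 40 mm above the leg feet when free, and it is pushed up by what stands under it.
- foot (a joint): Reading of the gauge: how far the foot is pushed up, m. 0 hanging free; with both legs standing on the counter the height of the thing beneath is 40 mm + reading: about 0.016 for a full cartridge, 0.008 for a worn one. A black pointer on the post shows it: in the upper, green band for full, in the lower, red band for worn.
- mat_center (a point): Centre of the gauge's parking mat: flat teal rectangle, 70 mm (x) by 110 mm (y), 1 mm thick and flush to the counter (the gauge standing on it has its feet at counter level).
- reject: Shallow orange reject tray, 104 mm (x) by 80 mm (y), rim 12 mm high, 3 mm walls and floor; origin under its centre, x along its length.
- bay0 (a point): Bay 0 of the polisher (bays in a row, 110 mm apart in y): well 86 (x) x 50 mm (y) inside, 102 x 66 outside. Point: its centre, at the level of a cartridge's underside when fully home; x towards the clamp hinge. The aluminium rim is 16 mm above it. The sprung black floor rests 10 mm above it, so a cartridge just set in stands 10 mm proud until clamped (3.5 N, rising to 6 N, to push down).
- bar0 (a point): Middle of the red round grip bar (12 mm thick, along y, 74 mm free between the clamp's two side arms) of bay 0's clamp, 165 mm from the hinge axis. That axis runs along y, 80 mm from the bay's point in +x and 73 mm above it. Half-way along the arms a black presser block, 30 x 30 mm, reaches 17 mm below them.
- clamp0 (a joint): Angle of bay 0's clamp, rad: 0 closed (arms level, bar over the robot's side of the bay), 1.57 upright, up to 1.75 leaning back (open). It stays where it is left by a stiff hinge (0.5 N m; about 5 N at the bar to close it on a cartridge).
- bay1 (a point): Bay 1 of the polisher (bays in a row, 110 mm apart in y): well 86 (x) x 50 mm (y) inside, 102 x 66 outside. Point: its centre, at the level of a cartridge's underside when fully home; x towards the clamp hinge. The aluminium rim is 16 mm above it. The sprung black floor rests 10 mm above it, so a cartridge just set in stands 10 mm proud until clamped (3.5 N, rising to 6 N, to push down).
- bar1 (a point): Middle of the red round grip bar (12 mm thick, along y, 74 mm free between the clamp's two side arms) of bay 1's clamp, 165 mm from the hinge axis. That axis runs along y, 80 mm from the bay's point in +x and 73 mm above it. Half-way along the arms a black presser block, 30 x 30 mm, reaches 17 mm below them.
- clamp1 (a joint): Angle of bay 1's clamp, rad: 0 closed (arms level, bar over the robot's side of the bay), 1.57 upright, up to 1.75 leaning back (open). It stays where it is left by a stiff hinge (0.5 N m; about 5 N at the bar to close it on a cartridge).
- bay2 (a point): Bay 2 of the polisher (bays in a row, 110 mm apart in y): well 86 (x) x 50 mm (y) inside, 102 x 66 outside. Point: its centre, at the level of a cartridge's underside when fully home; x towards the clamp hinge. The aluminium rim is 16 mm above it. The sprung black floor rests 10 mm above it, so a cartridge just set in stands 10 mm proud until clamped (3.5 N, rising to 6 N, to push down).
- bar2 (a point): Middle of the red round grip bar (12 mm thick, along y, 74 mm free between the clamp's two side arms) of bay 2's clamp, 165 mm from the hinge axis. That axis runs along y, 80 mm from the bay's point in +x and 73 mm above it. Half-way along the arms a black presser block, 30 x 30 mm, reaches 17 mm below them.
- clamp2 (a joint): Angle of bay 2's clamp, rad: 0 closed (arms level, bar over the robot's side of the bay), 1.57 upright, up to 1.75 leaning back (open). It stays where it is left by a stiff hinge (0.5 N m; about 5 N at the bar to close it on a cartridge).
- mug: Bystander: blue mug, 80 mm wide, 95 mm tall, origin at its underside.
- chalk_box: Bystander: cardboard box of cue chalk, 70 x 100 x 45 mm, origin at its underside.
- oil: Bystander: amber bottle, 60 mm wide, 140 mm tall, origin at its underside.
There are look-alikes about, which are no part of the job. Of the things that look like the reject, the middle-sized one is meant.

How it is judged:
On the way, in this order (a step that is already met when the one before it is completed fails the run):
1. the gauge stands over the red cartridge with both legs down and its foot on the wax (y of red in the frame of gauge between -0.02 and 0.02 m and x of red in the frame of gauge between -0.025 and 0.025 m and z of red in the frame of gauge between 0.0215 and 0.0265 m and height (world z) of red below 0.027 m and angle between red's own z axis and vertical below 0.08 rad and z of foot_tip in the frame of red between 0.03 and 0.034 m), for 0.3 s.
2. the gauge stands over the yellow cartridge with both legs down and its foot on the wax (y of yellow in the frame of gauge between -0.02 and 0.02 m and x of yellow in the frame of gauge between -0.025 and 0.025 m and z of yellow in the frame of gauge between 0.0215 and 0.0265 m and height (world z) of yellow below 0.027 m and angle between yellow's own z axis and vertical below 0.08 rad and z of foot_tip in the frame of yellow between 0.03 and 0.034 m), for 0.3 s.
3. the gauge stands over the green cartridge with both legs down and its foot on the wax (y of green in the frame of gauge between -0.02 and 0.02 m and x of green in the frame of gauge between -0.025 and 0.025 m and z of green in the frame of gauge between 0.0215 and 0.0265 m and height (world z) of green below 0.027 m and angle between green's own z axis and vertical below 0.08 rad and z of foot_tip in the frame of green between 0.022 and 0.026 m), for 0.3 s.
4. the gauge stands over the blue cartridge with both legs down and its foot on the wax (y of blue in the frame of gauge between -0.02 and 0.02 m and x of blue in the frame of gauge between -0.025 and 0.025 m and z of blue in the frame of gauge between 0.0215 and 0.0265 m and height (world z) of blue below 0.027 m and angle between blue's own z axis and vertical below 0.08 rad and z of foot_tip in the frame of blue between 0.03 and 0.034 m), for 0.3 s.
At the end, for the whole second after the job is handed in: Each full cartridge is in a bay, within 6 mm of centre, at most 3.5 mm above home; all clamps are within 0.06 rad of closed; a worn one stands upright on the floor of the reject tray; the gauge stands upright on the counter within 30 mm of the middle of its mat (((x of red in the frame of bay0 between -0.006 and 0.006 m and y of red in the frame of bay0 between -0.006 and 0.006 m and z of red in the frame of bay0 between 0.02 and 0.0275 m and angle between red's own z axis and vertical below 0.08 rad and value of joint clamp0 below 0.06 rad) or (x of red in the frame of bay1 between -0.006 and 0.006 m and y of red in the frame of bay1 between -0.006 and 0.006 m and z of red in the frame of bay1 between 0.02 and 0.0275 m and angle between red's own z axis and vertical below 0.08 rad and value of joint clamp1 below 0.06 rad) or (x of red in the frame of bay2 between -0.006 and 0.006 m and y of red in the frame of bay2 between -0.006 and 0.006 m and z of red in the frame of bay2 between 0.02 and 0.0275 m and angle between red's own z axis and vertical below 0.08 rad and value of joint clamp2 below 0.06 rad)) and ((x of yellow in the frame of bay0 between -0.006 and 0.006 m and y of yellow in the frame of bay0 between -0.006 and 0.006 m and z of yellow in the frame of bay0 between 0.02 and 0.0275 m and angle between yellow's own z axis and vertical below 0.08 rad and value of joint clamp0 below 0.06 rad) or (x of yellow in the frame of bay1 between -0.006 and 0.006 m and y of yellow in the frame of bay1 between -0.006 and 0.006 m and z of yellow in the frame of bay1 between 0.02 and 0.0275 m and angle between yellow's own z axis and vertical below 0.08 rad and value of joint clamp1 below 0.06 rad) or (x of yellow in the frame of bay2 between -0.006 and 0.006 m and y of yellow in the frame of bay2 between -0.006 and 0.006 m and z of yellow in the frame of bay2 between 0.02 and 0.0275 m and angle between yellow's own z axis and vertical below 0.08 rad and value of joint clamp2 below 0.06 rad)) and ((x of blue in the frame of bay0 between -0.006 and 0.006 m and y of blue in the frame of bay0 between -0.006 and 0.006 m and z of blue in the frame of bay0 between 0.02 and 0.0275 m and angle between blue's own z axis and vertical below 0.08 rad and value of joint clamp0 below 0.06 rad) or (x of blue in the frame of bay1 between -0.006 and 0.006 m and y of blue in the frame of bay1 between -0.006 and 0.006 m and z of blue in the frame of bay1 between 0.02 and 0.0275 m and angle between blue's own z axis and vertical below 0.08 rad and value of joint clamp1 below 0.06 rad) or (x of blue in the frame of bay2 between -0.006 and 0.006 m and y of blue in the frame of bay2 between -0.006 and 0.006 m and z of blue in the frame of bay2 between 0.02 and 0.0275 m and angle between blue's own z axis and vertical below 0.08 rad and value of joint clamp2 below 0.06 rad)) and value of joint each of clamp0, clamp1, clamp2 below 0.06 rad and x of green in the frame of reject between -0.03 and 0.03 m and y of green in the frame of reject between -0.03 and 0.03 m and height (world z) of green below 0.034 m and angle between green's own z axis and vertical below 0.1 rad and horizontal distance between gauge and mat_center below 0.03 m and height (world z) of gauge between -0.004 and 0.004 m and angle between gauge's own z axis and vertical below 0.06 rad); the robot touches nothing.
It fails at once if the mug is shifted by more than 30 mm or tipped over (distance of mug from where it was at the start of the episode above 0.03 m or angle between mug's own z axis and vertical above 0.5 rad).
It fails at once if the box of chalk is shifted by more than 30 mm or tipped over (distance of chalk_box from where it was at the start of the episode above 0.03 m or angle between chalk_box's own z axis and vertical above 0.5 rad).
It fails at once if the bottle is shifted by more than 30 mm or tipped over (distance of oil from where it was at the start of the episode above 0.03 m or angle between oil's own z axis and vertical above 0.5 rad).
Of red_cart, yellow_cart, green_cart, blue_cart only 2 to 3 are there at a start; the rules pass over those that are not, and their reading is None.
At some moment in a run one of red_cart, yellow_cart, green_cart, blue_cart may be knocked a few centimetres aside while the robot is not near it.
It also fails if it takes over 210 s, if anything falls off the work surface, if the arm or the gripper's body presses on something with over 40 N, if the wrist force passes 120 N, or if a joint passes its speed limit or range.

ROBOT

A 6-joint arm with a two-finger parallel gripper is mounted at the origin on the work surface. World frame = base frame: x ahead of the robot, y to its left, z up, the work surface at z = 0. Lengths are in m, angles in rad, forces in N, time in s.
With the tool pointing down it reaches from about 0.325 to 1 m from the base axis. Payload 5.1 kg.
Tool frame: the origin (TCP) lies midway between the tips of the shut fingers; the grasp point (between the pads) lies 19 mm behind it; z points along the fingers, y is the line along which they close (so a half turn about z gives the same grasp; the last joint's range is limited). The gripper opens to 85 mm and grips with 20 to 120 N. Pads are 22 mm wide; open, the fingers measure 114 mm over their backs; the gripper's body (76 mm by 85 mm) begins 54 mm behind the grasp point. The pads swing forward as they close: fully open they stand 13 mm farther back than shut.
Start: joints at [-1.366, 0.124, 1.65, -0, 1.367, -0.083], TCP at [0.184, -0.623, 0.231] pointing down, gripper open.
Joint ranges: [-2.61, 2.61], [-1.02, 2.33], [0.03, 2.71], [-1.35, 4.49], [0.32, 2.68], [-2.91, 2.91]. Speed limits (rad/s): [2.57, 2.57, 3.14, 3.14, 3.14, 3.14].

INTERFACE

Orientations are given as [roll, pitch, yaw] about the fixed x, y, z axes, in that order (R = Rz(yaw) Ry(pitch) Rx(roll)).
In Python, from plant import state, read_camera, workorder, models gives the robot as it stands.
- The arm moves only by the tool apply_moves, never from a script. Its argument "targets" is a list that holds one entry, the list of rows, each a list of 6 numbers: the shift along the tool's x, y, z scaled (see below), then the turn, a rotation vector about the tool's x, y, z scaled (see below). A call has exactly 5 rows; each row is the pose to reach, as a shift and turn from the pose commanded when the call began, along the tool's axes at that moment; what a row does not reach only later rows make up. The controller multiplies each number of a shift by 0.2 m and each number of a turn by 60 degrees. A row lasts 1/10 s, in which the tool goes at most 50 mm and 8.59 degrees, less where a joint would pass 70% of its speed; a pose out of reach is approached as far as the arm can. A call with a number of a shift or a turn outside -1 to 1 is refused whole. A call with a gripper value outside its range is refused whole. "fingers" is the closure, from 0 (fully open) to 1 (shut), set as the call begins (left out, the last holds). The fingers move at their own pace and stop on an object; "grip_force" is the grip in N (left out, the last holds). Time passes only in rows, so rows that repeat a pose let the fingers close, or fill a call up. It gives the time, the measured TCP pose, the force, the opening and the grip force at its end, in the units of the state.
- state(): the state, without advancing time (a new reading comes with each control period).
- read_camera(name): name is "scene" or "top"; returns a dict with "img" (400x640x3 uint8, blue, green, red), "fovy" (degrees; the focal length in pixels is half the picture's height over the tangent of half this angle, whatever the lens; pixels are square), "cx", "cy" (the principal point, pixels), "rvec" (rotation vector, rad) and "tvec" (3), from world to camera coordinates, as OpenCV has them. Camera axes: x right, y down, z forward; pixel columns grow to the right and rows downward; lengths in m; the calibration is good to about 2 mm. A picture is of the moment at which its call begins. There is no depth.
- workorder.hand_in(): hands the job in; it is judged then, once.
Trained networks look in a picture, given as the dict that the camera call returned (one of the last four; its "shot" number tells which), for a name from the list of things; names that differ only in an ending like _2 or _b are one class to them, and where a whole thing is asked for, a point or a joint stands for the part that bears it (a point fixed in the world has none). Each returns a list of dicts, best first, with "confidence" (0 to 1); they miss things now and then, are a little off and sometimes report something else, mostly with a low value. They report only what shows in the picture. A call takes as long as a camera call. They do not tell look-alikes from the thing itself.
- models.outline_of(picture, thing): "mask" (400x640 bool, what is visible of it) and "at" ([row, column] in pixels, amid what is visible of it).
The state is a dict: "time": time; "qpos": joint angles; "dq": joint speeds; "tau": joint torques, N m; "tool_pos": TCP position; "tool_rot": TCP orientation; "contact_force": force on the tool from outside, world axes, zero at the start; "ft_torque": the same for the moment, N m; "width": opening from 0.0 (shut) to 1.0 (fully open); "gripper_force": force on a finger pad.
Only numpy, scipy, OpenCV 4.12 (cv2) and the standard library are available. Lean on these libraries where they do the work, as an engineer would, in place of code of your own. Each camera call takes 0.05 s, during which the arm holds its last target. There are 200 camera calls.

## Working session

There is one attempt and no reset: what is moved stays moved. The work goes in short steps, Python scripts to look and compute and a tool call to move; the robot and the scene stay as the last step left them, time stands still between calls to the robot, and variables do not carry over. Pictures are saved under pics/ and viewed, at most 14 in all, crops included, and the job is handed in when it is done.

Besides the shell and the picture viewer there is one more tool, called after "Request:" as a command line: name --argument value ..., lists and objects as JSON in quotes. apply_moves: Moves the arm, as the interface text tells. Its arguments: {"type":"object","properties":{"targets":{"type":"array","items":{"type":"array","items":{"type":"array","items":{"type":"number","minimum":-1,"maximum":1}}}},"fingers":{"type":"number"},"grip_force":{"type":"number"}},"required":["targets"]}

```bash
mkdir -p pics; ls
cat > h.py <<'E'
import numpy as np, cv2
from plant import state, read_camera, workorder, models
from scipy.spatial.transform import Rotation as R
def cam(n):
    p=read_camera(n); p['K']=None
    f=200/np.tan(np.radians(p['fovy'])/2); p['f']=f
    p['Rm']=cv2.Rodrigues(np.array(p['rvec'],float))[0]; p['t']=np.array(p['tvec'],float).ravel()
    return p
def ray(p,u,v,z):
    d=p['Rm'].T@np.array([(u-p['cx'])/p['f'],(v-p['cy'])/p['f'],1]); o=-p['Rm'].T@p['t']
    return o+d*(z-o[2])/d[2]
def proj(p,X):
    c=p['Rm']@np.array(X)+p['t']; return p['f']*c[:2]/c[2]+[p['cx'],p['cy']]
E
python3 - <<'E'
from h import *
for n in('scene','top'):
    p=cam(n); cv2.imwrite(f'pics/{n}0.png',p['img']); print(n,p['fovy'],p['cx'],p['cy'],-p['Rm'].T@p['t'],p['Rm'][2], p.keys())
print(state())
E
```

```text
pics
scene 48.08726959910028 313.96352809538234 203.55487224893912 [0.97731937 0.59746707 1.05907878] [-0.35652247 -0.54415647 -0.75946393] dict_keys(['img', 'fovy', 'cx', 'cy', 'rvec', 'tvec', 'shot', 'K', 'f', 'Rm', 't'])
top 50.14735214854742 321.2646658208759 204.38365434967292 [ 0.2658692  -0.09086685  1.68161262] [ 0.15860755  0.01195473 -0.98726933] dict_keys(['img', 'fovy', 'cx', 'cy', 'rvec', 'tvec', 'shot', 'K', 'f', 'Rm', 't'])
{'time': 0.1, 'qpos': array([-1.36560829e+00,  1.24468397e-01,  1.65152778e+00, -3.94695485e-05,
        1.36754725e+00, -8.25613335e-02]), 'dq': array([ 0.00037374, -0.00068564, -0.00151433, -0.00135149,  0.00090979,
       -0.00015208]), 'tau': array([ 2.93378807e-04, -4.24931359e+01, -3.66653717e+01, -1.47283176e-04,
        3.93279333e-03,  3.01881187e-05]), 'tool_pos': array([ 0.18433801, -0.62272864,  0.23016322]), 'tool_rot': array([-3.13964533e+00, -1.22365879e-04,  2.87757260e-01]), 'contact_force': array([-0.82175583,  0.72933834, -0.01096035]), 'ft_torque': array([ 0.04027277, -0.05684618, -0.03104961]), 'gripper_force': 0.0, 'width': 1.0016468886008876}
```

View pics/scene0.png

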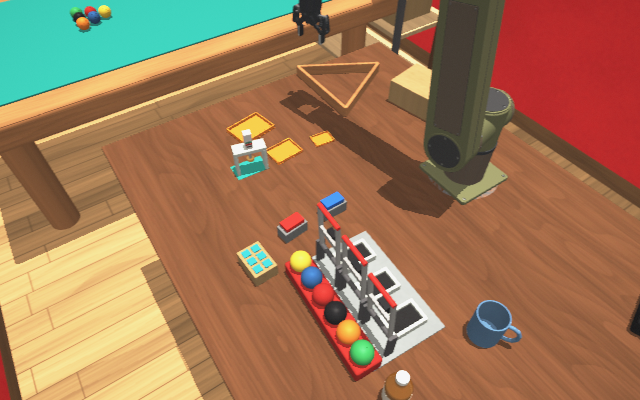

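View pics/top0.png

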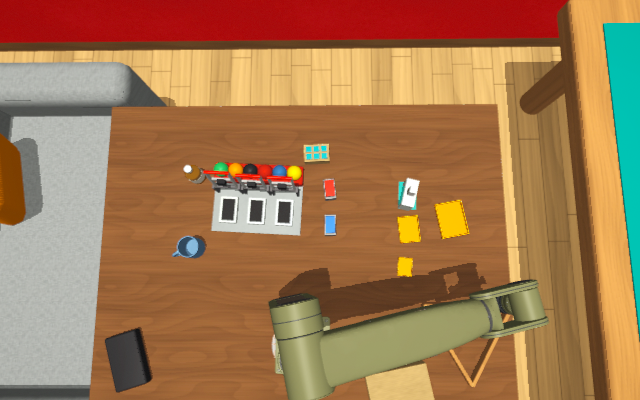

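The scene shows the red cartridge at (292,225), blue at (333,205), the gauge on its mat at (249,155) and three orange trays at (250,126), (284,151), (321,138). The clamps stand open. The top view matches: red (330,188), blue (330,225), gauge (409,193), middle tray (409,229).

Run:
```python
from h import *
for n in('scene','top'):
    p=cam(n); np.savez(f'{n}.npz',**{k:v for k,v in p.items() if k!='K'})
    for th in ['red','yellow','green','blue','gauge','foot','mat_center','reject','bay0','bar0','clamp0','mug','chalk_box','oil']:
        try: r=models.outline_of(p,th)
        except Exception as e: print(th,e); continue
        for i,d in enumerate(r[:4]):
            m=d['mask']; np.save(f'm_{n}_{th}_{i}.npy',m)
            print(n,th,i,round(d['confidence'],2),np.round(d['at']),m.sum(),np.round(ray(p,d['at'][1],d['at'][0],0.03),3)[:2])
```

```text
scene red 0 0.97 [227. 290.] 618 [ 0.602 -0.104]
scene red 1 0.52 [267. 357.] 1009 [0.524 0.113]
scene yellow 0 0.62 [265. 356.] 925 [0.521 0.107]
scene blue 0 0.74 [202. 334.] 347 [ 0.44 -0.11]
scene gauge 0 0.83 [148. 248.] 701 [ 0.542 -0.472]
scene foot 0 0.54 [300. 354.] 13690 [0.589 0.188]
scene mat_center 0 0.88 [168. 252.] 413 [ 0.576 -0.381]
scene reject 0 0.89 [152. 282.] 579 [ 0.455 -0.391]
scene reject 1 0.81 [141. 322.] 219 [ 0.315 -0.357]
scene reject 2 0.74 [126. 249.] 746 [ 0.485 -0.569]
scene reject 3 0.3 [156. 248.] 32 [ 0.561 -0.437]
scene bay0 0 0.91 [303. 355.] 13414 [0.592 0.195]
scene bar0 0 0.95 [307. 383.] 1146 [0.541 0.243]
scene bar0 1 0.85 [268. 356.] 990 [0.528 0.114]
scene bar0 2 0.68 [234. 329.] 779 [ 0.522 -0.018]
scene clamp0 0 0.91 [234. 328.] 736 [ 0.524 -0.021]
scene clamp0 1 0.82 [305. 377.] 1006 [0.549 0.23 ]
scene clamp0 2 0.57 [264. 356.] 988 [0.52  0.103]
scene mug 0 0.82 [322. 487.] 1770 [0.353 0.417]
scene mug 1 0.31 [203. 335.] 430 [ 0.441 -0.105]
scene chalk_box 0 0.81 [263. 258.] 1095 [ 0.739 -0.049]
scene oil 0 0.81 [388. 400.] 714 [0.636
[... 370 characters left out ...]
9 [219. 450.] 976 [ 0.473 -0.57 ]
top reject 1 0.63 [229. 410.] 567 [ 0.433 -0.416]
top reject 2 0.58 [268. 404.] 317 [ 0.286 -0.386]
top reject 3 0.38 [181. 220.] 363 [0.628 0.329]
top bay0 0 0.85 [198. 256.] 6244 [0.558 0.184]
top bay0 1 0.45 [179. 223.] 314 [0.634 0.319]
top bar0 0 0.78 [178. 218.] 316 [0.638 0.34 ]
top bar0 1 0.77 [184. 284.] 320 [0.615 0.075]
top bar0 2 0.65 [182. 252.] 368 [0.624 0.202]
top clamp0 0 0.7 [177. 223.] 368 [0.642 0.319]
top clamp0 1 0.63 [183. 252.] 339 [0.618 0.204]
top clamp0 2 0.53 [194. 407.] 385 [ 0.572 -0.407]
top mug 0 0.56 [247. 190.] 525 [0.367 0.438]
top chalk_box 0 0.84 [155. 315.] 446 [ 0.732 -0.046]
top oil 0 0.65 [175. 192.] 282 [0.65  0.443]
```

Run:
```python
import numpy as np,cv2
s=np.load('scene.npz')['img'];t=np.load('top.npz')['img']
r=lambda a,y,x,h,w,k:cv2.resize(a[y:y+h,x:x+w],None,fx=k,fy=k,interpolation=cv2.INTER_NEAREST)
A=r(s,195,240,160,200,2.5) # 400x500
C=r(s,105,220,75,120,2.5)
B=r(t,155,180,85,160,2.5)
D=r(t,170,380,110,110,2.5)
o=np.zeros((600,800,3),np.uint8);o[:400,:500]=A[:400,:500];o[:187,500:800]=C[:187];o[387:600,0:400]=B[:213]
o[200:475,500:775]=D[:275];cv2.imwrite('pics/c1.png',o)
```

```text
Traceback (most recent call last):
ValueError: could not broadcast input array from shape (212,400,3) into shape (213,400,3)
```

Run:
```python
import numpy as np,cv2
s=np.load('scene.npz')['img'];t=np.load('top.npz')['img']
r=lambda a,y,x,h,w,k:cv2.resize(a[y:y+h,x:x+w],None,fx=k,fy=k,interpolation=cv2.INTER_NEAREST)
o=np.zeros((600,800,3),np.uint8)
def put(im,y,x):
    im=im[:600-y,:800-x]; o[y:y+im.shape[0],x:x+im.shape[1]]=im
put(r(s,195,240,155,205,2.5),0,0);put(r(t,155,180,85,160,2.5),388,0);put(r(s,105,220,75,120,2.5),0,513);put(r(t,170,380,110,110,2.6),190,513)
cv2.imwrite('pics/c1.png',o)
```

```text
(no output)
```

View pics/c1.png

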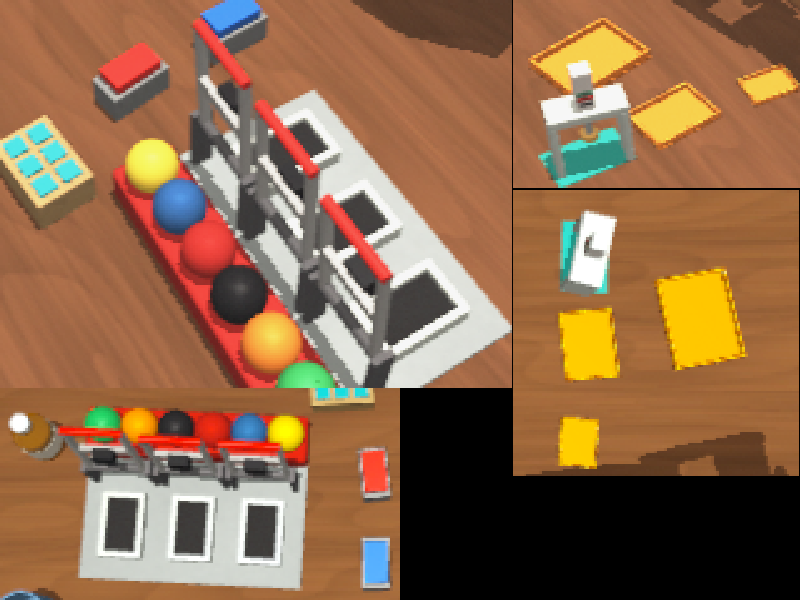

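The crop confirms it: red and blue cartridges, three empty bays with open clamps, and the gauge on its mat with its beam along world x. Next I fit poses by silhouettes in both views.

```bash
cat > fit.py <<'E'
from h import *
from scipy.optimize import minimize
def box(x0,x1,y0,y1,z0,z1): return np.array([[x,y,z] for x in(x0,x1) for y in(y0,y1) for z in(z0,z1)])
def render(p,boxes,pose,S,roi):
    x,y,th=pose[:3]; c,s=np.cos(th),np.sin(th)
    r0,r1,c0,c1=roi; im=np.zeros(((r1-r0)*S,(c1-c0)*S),np.uint8)
    for b in boxes:
        w=np.c_[x+c*b[:,0]-s*b[:,1],y+s*b[:,0]+c*b[:,1],b[:,2]]
        uv=np.array([proj(p,q) for q in w])
        q=((uv-[c0,r0]+.5)*S-.5)*16
        cv2.fillConvexPoly(im,cv2.convexHull(q.round().astype(np.int32)),255,lineType=cv2.LINE_AA,shift=4)
    return cv2.resize(im,None,fx=1/S,fy=1/S,interpolation=cv2.INTER_AREA)/255.
def fit(views,boxes,x0,S=6,steps=(.008,.008,.1),pad=12,fz=None):
    """views: list of (picture, softmask)"""
    rois=[]
    for p,m in views:
        r,c=np.where(m>.5); rois.append((max(r.min()-pad,0),min(r.max()+pad,400),max(c.min()-pad,0),min(c.max()+pad,640)))
    def cost(v):
        b=boxes(v) if callable(boxes) else boxes; e=0
        for (p,m),roi in zip(views,rois):
            a=render(p,b,v,S,roi); mm=m[roi[0]:roi[1],roi[2]:roi[3]]
            e+=np.abs(a-mm).sum()/mm.sum()
        return e
    n=len(x0); sim=np.array([x0]+[np.array(x0)+np.eye(n)[i]*steps[i] for i in range(n)])
    best=None
    for k in range(2):
        o=minimize(cost,sim[0],method='Nelder-Mead',options=dict(initial_simplex=sim,xatol=1e-4,fatol=1e-4,maxiter=250))
        sim=np.array([o.x]+[o.x-np.eye(n)[i]*steps[i]/2 for i in range(n)])
    return o.x,o.fun
def near(m,uv,rad):
    r,c=np.mgrid[:400,:640]; return m*((c-uv[0])**2+(r-uv[1])**2<rad**2)
def colmask(p,kind):
    h=cv2.cvtColor(p['img'],cv2.COLOR_BGR2HSV).astype(int); H,S,V=h[...,0],h[...,1],h[...,2]
    return {'red':((H<6)|(H>174))&(S>170)&(V>110),'blue':(H>100)&(H<118)&(S>140)&(V>120),'yellow':(H>20)&(H<35)&(S>130)&(V>120),
     'green':(H>45)&(H<80)&(S>120)&(V>80),'orange':(H>10)&(H<30)&(S>200)&(V>160),'teal':(H>80)&(H<95)&(S>100)&(V>90),
     'white':(S<45)&(V>165)}[kind].astype(float)
def biggest(m):
    n,l,s,_=cv2.connectedComponentsWithStats((m>.5).astype(np.uint8)); 
    return (l==1+np.argmax(s[1:,4])).astype(float) if n>1 else m
def cart(ps,kind,x0,hz=.056,z0=0):
    vs=[(p,biggest(near(colmask(p,kind),proj(p,[x0[0],x0[1],z0+.05]),22))) for p in ps]
    return fit(vs,[box(-.032,.032,-.018,.018,z0+.04,z0+hz)],x0), [v[1].sum() for v in vs]
GB=[box(-.023,.023,-.052,.052,.083,.097),box(-.023,.023,.042,.052,0,.097),box(-.023,.023,-.052,-.042,0,.097),box(-.012,.012,-.012,.012,.097,.155)]
def gaugefit(ps,x0):
    vs=[]
    for p in ps:
        a=proj(p,[x0[0],x0[1],.08]); h=cv2.cvtColor(p['img'],cv2.COLOR_BGR2HSV).astype(int)
        vs.append((p,biggest(near(((h[...,1]<60)&(h[...,2]>110)).astype(float),a,45))))
    return fit(vs,GB,x0),[v[1].sum() for v in vs]
E
python3 - <<'E'
from fit import *
ps=[dict(np.load(n+'.npz')) for n in('scene','top')]
for k,x0 in(('red',[.6,-.108,0]),('blue',[.437,-.106,0])):
  for hz in(.056,.048):
    print(k,hz,cart(ps,k,x0,hz), *[cart([p],k,x0,hz)[0] for p in ps])
for y in (1.5,1.3): print('gauge',gaugefit(ps,[.56,-.4,y]), *[gaugefit([p],[.56,-.4,y])[0] for p in ps])
# tray
for i,x0 in enumerate(([.433,-.414,1.57],)):
    vs=[(p,biggest(near(colmask(p,'orange'),proj(p,[x0[0],x0[1],.005]),24))) for p in ps]
    B=[box(-.052,.052,-.04,.04,0,.012)]
    for th in(1.57,0): print('tray',fit(vs,B,[x0[0],x0[1],th]),[v[1].sum() for v in vs])
    print([fit([v],B,x0) for v in vs])
E
```

```text
red 0.056 ((array([ 0.59298022, -0.10415977,  0.08920114]), np.float64(0.5003997704623963)), [np.float64(263.0), np.float64(132.0)]) (array([ 0.59101853, -0.10704138,  0.12521147]), np.float64(0.19400581525385818)) (array([ 0.59429858, -0.10237969,  0.05396452]), np.float64(0.24786096256684492))
red 0.048 ((array([ 0.59269579, -0.10512892,  0.11213747]), np.float64(0.5580608139096173)), [np.float64(263.0), np.float64(132.0)]) (array([ 0.59086567, -0.10968555,  0.10409665]), np.float64(0.08056363229702528)) (array([ 0.59501101, -0.10240708,  0.05228148]), np.float64(0.2101901366607249))
blue 0.056 ((array([ 0.45174111, -0.1054152 ,  0.009835  ]), np.float64(0.49123056376279584)), [np.float64(219.0), np.float64(144.0)]) (array([ 0.45026323, -0.10849908,  0.12869203]), np.float64(0.30475423045930705)) (array([ 0.45184123, -0.10429507, -0.02653988]), np.float64(0.1556644880174292))
blue 0.048 ((array([ 0.45208255, -0.10584463, -0.00411429]), np.float64(0.5267201629510252)), [np.float64(219.0), np.float64(144.0)]) (array([ 0.44848697, -0.11112138,  0.07859654]), np.float64(0.1324200913242
[... 339 characters left out ...]
7507]), np.float64(0.1003345413994982))
gauge ((array([ 0.56603065, -0.40769769,  1.29315037]), np.float64(0.31507364557197287)), [np.float64(640.0), np.float64(422.0)]) (array([ 0.56479494, -0.41075042,  1.28668265]), np.float64(0.16496936274509805)) (array([ 0.56682103, -0.40669705,  1.31586375]), np.float64(0.10030666294954001))
tray (array([ 0.27122222, -0.36244444,  2.09222222]), np.float64(2.0)) [np.float64(1.0), np.float64(576.0)]
tray (array([ 0.41166667, -0.574     ,  0.9       ]), np.float64(2.0)) [np.float64(1.0), np.float64(576.0)]
[(array([ 0.34588889, -0.39177778,  1.75888889]), np.float64(1.0)), (array([ 0.4376681 , -0.41270836,  1.27813069]), np.float64(0.37390386710239654))]
```

```bash
cat >> fit.py <<'E'
def bayfit(ps,x0,thr=(225,215),zfix=None):
    Ms=[]
    for p,t in zip(ps,thr):
        g=p['img'].min(2).astype(float); m=(g>t).astype(float)
        Ms.append(m)
    def poly(p,im,v,dx,dy,sx,sy,val,S,roi):
        x,y,th,z=v; c,s=np.cos(th),np.sin(th)
        q=[(dx+a*sx/2,dy+b*sy/2) for a,b in((1,1),(1,-1),(-1,-1),(-1,1))]
        uv=np.array([proj(p,[x+c*a-s*b,y+s*a+c*b,z]) for a,b in q])
        cv2.fillConvexPoly(im,(((uv-[roi[2],roi[0]]+.5)*S-.5)*16).round().astype(np.int32),val,lineType=cv2.LINE_AA,shift=4)
    rois=[]
    for p in ps:
        uv=np.array([proj(p,[x0[0]+a,x0[1]+b,.03]) for a in(-.08,.06) for b in(-.16,.16)]); rois.append((int(uv[:,1].min()),min(400,int(uv[:,1].max())),int(uv[:,0].min()),int(uv[:,0].max())))
    def cost(v,full=False):
        if len(v)==3: v=[*v,zfix]
        e=0;S=6;es=[]
        for p,m,roi in zip(ps,Ms,rois):
            im=np.zeros(((roi[1]-roi[0])*S,(roi[3]-roi[2])*S),np.uint8)
            for k in(-.11,0,.11): poly(p,im,v,0,k,.102,.066,255,S,roi); poly(p,im,v,0,k,.086,.05,0,S,roi)
            a=cv2.resize(im,None,fx=1/S,fy=1/S,interpolation=cv2.INTER_AREA)/255.; mm=m[roi[0]:roi[1],roi[2]:roi[3]]
            es.append(np.abs(a-mm).sum()/a.sum())
        return sum(es)
    st=[.006,.006,.03,.01][:len(x0)]; sim=np.array([x0]+[np.array(x0)+np.eye(len(x0))[i]*st[i] for i in range(len(x0))])
    o=minimize(cost,x0,method='Nelder-Mead',options=dict(initial_simplex=sim,xatol=1e-4,fatol=1e-4,maxiter=400))
    return np.round(o.x,4),round(o.fun,3)
E
python3 - <<'E'
from fit import *
ps=[dict(np.load(n+'.npz')) for n in('scene','top')]
p=ps[1]
for uv in((229,209),(256,210),(284,211)): print(ray(p,*uv,.03))
for r in (np.array(p['img'].min(2))[196:226,228], p['img'].min(2)[210,212:302]): print(r)
u=proj(ps[0],[.5,.185,.03]);print(u, ps[0]['img'].min(2)[int(u[1]),int(u[0])-40:int(u[0])+40])
for thr in((200,215),(215,225)):
  for i in(0,1):
    for z in(.015,.03,.045): print(thr,i,z,bayfit([ps[i]],[.503,.185,-.05],(thr[i],),z))
  print(bayfit(ps,[.503,.185,-.05,.03],thr))
E
```

```text
[0.51427679 0.29062818 0.03      ]
[0.50992816 0.18455958 0.03      ]
[0.50557544 0.0748259  0.03      ]
[224 252 223  67  56  57  56  59  57  58  59  58  58  56  58  58  58  59
  58  58  56  59  58  91 195 254 202 186 205 206]
[ 74 142 197 198 199 199 200 214 248 243 130  58  58  56  60  58  58  58
  57  60  58  62 179 255 241 116 159 204 202 203 202 203 203 203 203 218
 251 245 137  54  56  57  59  58  56  58  59  58  59  62 181 255 245 149
 207 207 207 207 207 208 209 209 208 221 252 247 137  57  55  58  58  59
  58  58  56  57  58  58 180 255 246 150 206 205 206 206 206 205 199 160]
[380.78701916 282.45387424] [ 57  58  56  57  59  58  81  84  72  76  79  77  74 130 199 234 244 246
 239 160  97  96  99 105 105 106  91  86  94  97 101 102  78  46  57  65
  75  75  65  57  60  62  63  61  63  63  63  63  62  63  63  63  64  88
 154 241 247 247 245 233 221 223 222 220 219 219 220 220 188 118  75  75
  74  76  75  74  75  76  74  76]
(200, 215) 0 0.015 (array([ 0.4891,  0.2144, -0.0555]), np.float64(2.992))
(200, 215) 0 0.03 (array([ 0.5097,  0.1826, -0.0556]), np.float64(2.975))
(20
[... 171 characters left out ...]
([ 0.5087,  0.1854, -0.0557]), np.float64(0.313))
(200, 215) 1 0.045 (array([ 0.5064,  0.1828, -0.0538]), np.float64(0.349))
(array([ 0.5084,  0.1844, -0.0586,  0.0348]), np.float64(3.299))
(215, 225) 0 0.015 (array([ 0.4875,  0.2131, -0.0494]), np.float64(2.836))
(215, 225) 0 0.03 (array([ 0.5091,  0.1826, -0.0583]), np.float64(2.807))
(215, 225) 0 0.045 (array([ 0.5007,  0.1886, -0.0745]), np.float64(2.708))
(215, 225) 1 0.015 (array([ 0.5107,  0.188 , -0.0543]), np.float64(0.3))
(215, 225) 1 0.03 (array([ 0.5087,  0.1855, -0.0545]), np.float64(0.281))
(215, 225) 1 0.045 (array([ 0.5065,  0.1829, -0.0562]), np.float64(0.325))
(array([ 0.5081,  0.1845, -0.0576,  0.0355]), np.float64(3.107))
```

Run:
```python
from fit import *
ps=[dict(np.load(n+'.npz')) for n in('scene','top')]
for t in(231,236,241):
    for z in(.02,.03,.04): print(t,z,bayfit([ps[0]],[.508,.184,-.055],(t,),z))
    print(bayfit(ps,[.508,.184,-.055,.03],(t,225)))
for p,k in((ps[0],'teal'),(ps[1],'teal')):
    m=near(colmask(p,'teal'),proj(p,[.566,-.4,0]),35); r,c=np.where(m>.5)
    q=np.array([ray(p,u,v,0)[:2] for u,v in zip(c,r)]); print(len(q),cv2.minAreaRect(q.astype(np.float32)))
```

```text
231 0.02 (array([ 0.5053,  0.1791, -0.0566]), np.float64(0.634))
231 0.03 (array([ 0.5098,  0.1824, -0.0569]), np.float64(0.603))
231 0.04 (array([ 0.5146,  0.186 , -0.0566]), np.float64(0.628))
(array([ 0.5092,  0.1842, -0.0571,  0.032 ]), np.float64(1.016))
236 0.02 (array([ 0.5056,  0.1791, -0.057 ]), np.float64(0.554))
236 0.03 (array([ 0.5104,  0.1827, -0.057 ]), np.float64(0.54))
236 0.04 (array([ 0.5151,  0.1862, -0.0572]), np.float64(0.58))
(array([ 0.5094,  0.1843, -0.0579,  0.0315]), np.float64(0.971))
241 0.02 (array([ 0.5055,  0.1795, -0.0567]), np.float64(0.541))
241 0.03 (array([ 0.5103,  0.183 , -0.0569]), np.float64(0.534))
241 0.04 (array([ 0.5152,  0.1864, -0.0572]), np.float64(0.574))
(array([ 0.5093,  0.1845, -0.0566,  0.031 ]), np.float64(0.938))
396 ((0.5713261365890503, -0.4162551760673523), (0.06964072585105896, 0.10903461277484894), 86.44900512695312)
107 ((0.570945143699646, -0.4105968177318573), (0.06743037700653076, 0.10843699425458908), 87.9078140258789)
```

```bash
cat > plan.py <<'E'
import sys,json,os
from h import *
F='cmd.json'
def down(yaw,pitch=0): return R.from_euler('xyz',[np.pi,0,yaw])
def cur():
    s=state(); m=(np.array(s['tool_pos']),R.from_euler('xyz',s['tool_rot']))
    if os.path.exists(F):
        d=json.load(open(F)); c=(np.array(d[0]),R.from_rotvec(d[1]))
        print('cmd-meas mm',np.round((c[0]-m[0])*1e3,1),'ang',round(np.degrees((c[1].inv()*m[1]).magnitude()),2)); return c
    return m
def plan(segs,start=None):
    """segs: [((x,y,z,yaw),rows,fingers or None)], rows interpolated; prints calls of 5 rows"""
    p,r=cur() if start is None else start
    poses=[];fing=[]
    for t,n,f in segs:
        p1,r1=np.array(t[:3]),down(t[3]); d=(r.inv()*r1).as_rotvec()
        for k in range(1,n+1):
            a=k/n; poses.append((p+(p1-p)*a,r*R.from_rotvec(d*a))); fing.append(f)
        p,r=p1,r1
    while len(poses)%5: poses.append(poses[-1]);fing.append(fing[-1])
    p0,r0=cur() if start is None else start
    for i in range(0,len(poses),5):
        rows=[[*np.round(r0.inv().apply(q-p0)/.2,3),*np.round((r0.inv()*o).as_rotvec()/np.radians(60),3)] for q,o in poses[i:i+5]]
        print('fingers',fing[i],json.dumps([[float(x)+0. for x in w] for w in rows]))
        if np.abs(rows).max()>1: print('TOO BIG')
        l=rows[-1]; p0,r0=p0+r0.apply(np.array(l[:3])*.2),r0*R.from_rotvec(np.array(l[3:])*np.radians(60))
    json.dump([p0.tolist(),r0.as_rotvec().tolist()],open(F,'w'))
    s=state(); print('t',s['time'])
E
python3 - <<'E'
from plan import *
plan([((.38,-.515,.24,.8),5,0),((.566,-.4075,.24,1.30),5,0),((.566,-.4075,.107,1.30),5,0),((.566,-.4075,.107,1.30),5,.8)])
E
```

```text
fingers 0 [[0.218, -0.048, -0.009, 0.0, 0.0, -0.098], [0.436, -0.097, -0.017, 0.0, 0.0, -0.196], [0.655, -0.145, -0.026, 0.0, 0.0, -0.293], [0.873, -0.193, -0.035, 0.0, 0.0, -0.391], [1.091, -0.242, -0.043, 0.0, 0.0, -0.489]]
TOO BIG
fingers 0 [[0.207, 0.059, 0.0, 0.0, 0.0, -0.096], [0.413, 0.117, 0.0, 0.0, 0.0, -0.191], [0.62, 0.176, 0.0, 0.0, 0.0, -0.287], [0.827, 0.234, 0.0, 0.0, 0.0, -0.382], [1.034, 0.293, 0.0, 0.0, 0.0, -0.478]]
TOO BIG
fingers 0 [[0.0, 0.0, 0.133, 0.0, 0.0, 0.0], [0.0, 0.0, 0.266, 0.0, 0.0, 0.0], [0.0, 0.0, 0.399, 0.0, 0.0, 0.0], [0.0, 0.0, 0.532, 0.0, 0.0, 0.0], [0.0, 0.0, 0.665, 0.0, 0.0, 0.0]]
fingers 0.8 [[0.0, 0.0, 0.0, 0.0, 0.0, 0.0], [0.0, 0.0, 0.0, 0.0, 0.0, 0.0], [0.0, 0.0, 0.0, 0.0, 0.0, 0.0], [0.0, 0.0, 0.0, 0.0, 0.0, 0.0], [0.0, 0.0, 0.0, 0.0, 0.0, 0.0]]
t 1.6
```

```bash
rm cmd.json
python3 - <<'E'
from plan import *
plan([((.566,-.4075,.24,1.30),15,0),((.566,-.4075,.107,1.30),5,0),((.566,-.4075,.107,1.30),5,.8)])
E
```

```text
fingers 0 [[0.142, -0.033, -0.003, 0.0, 0.0, -0.064], [0.285, -0.066, -0.006, 0.0, 0.0, -0.129], [0.427, -0.099, -0.009, 0.0, 0.0, -0.193], [0.569, -0.131, -0.012, 0.0, 0.0, -0.258], [0.712, -0.164, -0.014, 0.0, 0.0, -0.322]]
fingers 0 [[0.145, 0.016, -0.003, 0.0, 0.0, -0.065], [0.29, 0.032, -0.006, 0.0, 0.0, -0.129], [0.436, 0.048, -0.009, 0.0, 0.0, -0.194], [0.581, 0.064, -0.012, 0.0, 0.0, -0.258], [0.726, 0.08, -0.015, 0.0, 0.0, -0.322]]
fingers 0 [[0.132, 0.063, -0.003, 0.0, 0.0, -0.065], [0.263, 0.127, -0.006, 0.0, 0.0, -0.129], [0.395, 0.19, -0.009, 0.0, 0.0, -0.194], [0.527, 0.253, -0.012, 0.0, 0.0, -0.258], [0.659, 0.316, -0.014, 0.0, 0.0, -0.323]]
fingers 0 [[0.0, 0.0, 0.133, 0.0, 0.0, 0.0], [0.0, 0.0, 0.266, 0.0, 0.0, 0.0], [0.0, 0.0, 0.399, 0.0, 0.0, 0.0], [0.0, 0.0, 0.532, 0.0, 0.0, 0.0], [0.0, 0.0, 0.665, 0.0, 0.0, 0.0]]
fingers 0.8 [[0.0, 0.0, 0.0, 0.0, 0.0, 0.0], [0.0, 0.0, 0.0, 0.0, 0.0, 0.0], [0.0, 0.0, 0.0, 0.0, 0.0, 0.0], [0.0, 0.0, 0.0, 0.0, 0.0, 0.0], [0.0, 0.0, 0.0, 0.0, 0.0, 0.0]]
t 1.6
```

Request:
apply_moves --targets '[[[0.142, -0.033, -0.003, 0, 0, -0.064], [0.285, -0.066, -0.006, 0, 0, -0.129], [0.427, -0.099, -0.009, 0, 0, -0.193], [0.569, -0.131, -0.012, 0, 0, -0.258], [0.712, -0.164, -0.014, 0, 0, -0.322]]]' --fingers 0 --grip_force 40

```text
time: 2.1
tool_pos: [0.3126, -0.5508, 0.2343]
tool_rot: [3.141, 0.0, 0.628]
contact_force: [0.3, -0.5, 0.1]
width: 1.001
gripper_force: 0.0
```

Request:
apply_moves --targets '[[[0.145, 0.016, -0.003, 0, 0, -0.065], [0.29, 0.032, -0.006, 0, 0, -0.129], [0.436, 0.048, -0.009, 0, 0, -0.194], [0.581, 0.064, -0.012, 0, 0, -0.258], [0.726, 0.08, -0.015, 0, 0, -0.322]]]'

```text
time: 2.6
tool_pos: [0.4398, -0.4787, 0.2372]
tool_rot: [3.141, 0.0, 0.965]
contact_force: [-0.8, 0.5, 0.6]
width: 0.997
gripper_force: 0.0
```

Request:
apply_moves --targets '[[[0.132, 0.063, -0.003, 0, 0, -0.065], [0.263, 0.127, -0.006, 0, 0, -0.129], [0.395, 0.19, -0.009, 0, 0, -0.194], [0.527, 0.253, -0.012, 0, 0, -0.258], [0.659, 0.316, -0.014, 0, 0, -0.323]]]'

```text
time: 3.1
tool_pos: [0.567, -0.4067, 0.24]
tool_rot: [3.141, 0.0, 1.303]
contact_force: [-0.2, -0.3, 1.4]
width: 1.004
gripper_force: 0.0
```

Request:
apply_moves --targets '[[[0, 0, 0, 0, 0, 0], [0, 0, 0, 0, 0, 0], [0, 0, 0, 0, 0, 0], [0, 0, 0, 0, 0, 0], [0, 0, 0, 0, 0, 0]]]'

```text
time: 3.6
tool_pos: [0.5653, -0.408, 0.24]
tool_rot: [-3.142, 0.0, 1.299]
contact_force: [-0.2, -0.5, -0.4]
width: 0.999
gripper_force: 0.0
```

Request:
apply_moves --targets '[[[0, 0, 0.133, 0, 0, 0], [0, 0, 0.266, 0, 0, 0], [0, 0, 0.399, 0, 0, 0], [0, 0, 0.532, 0, 0, 0], [0, 0, 0.665, 0, 0, 0]]]'

```text
time: 4.1
tool_pos: [0.5655, -0.4079, 0.1061]
tool_rot: [3.141, 0.0, 1.299]
contact_force: [0.1, 0.6, -0.3]
width: 1.002
gripper_force: 0.0
```

Request:
apply_moves --targets '[[[0, 0, 0, 0, 0, 0], [0, 0, 0, 0, 0, 0], [0, 0, 0, 0, 0, 0], [0, 0, 0, 0, 0, 0], [0, 0, 0, 0, 0, 0]]]' --fingers 0.9

```text
time: 4.6
tool_pos: [0.5667, -0.4082, 0.1092]
tool_rot: [3.139, 0.001, 1.3]
contact_force: [-1.2, -0.1, 3.7]
width: 0.274
gripper_force: 44.4
```

Request:
apply_moves --targets '[[[0, 0, -0.08, 0, 0, 0], [0, 0, -0.16, 0, 0, 0], [0, 0, -0.24, 0, 0, 0], [0, 0, -0.32, 0, 0, 0], [0, 0, -0.4, 0, 0, 0]]]'

```text
time: 5.1
tool_pos: [0.5662, -0.4075, 0.1889]
tool_rot: [3.141, 0.0, 1.3]
contact_force: [-0.2, -0.3, -4.1]
width: 0.278
gripper_force: 43.7
```

Run:
```python
from fit import *
ps=[cam('scene'),cam('top')]
s=state();print(s['tool_pos'],s['tool_rot'],s['width'],s['gripper_force'])
for n,p in zip(('scene','top'),ps): np.savez(f'{n}.npz',**{k:v for k,v in p.items() if k!='K'})
cv2.imwrite('pics/l1.png',np.vstack([ps[0]['img'],ps[1]['img'][100:300]])[:600])
for k,x0 in(('red',[.593,-.104,.09]),('blue',[.452,-.105,0])):
  print(k,[cart([p],k,x0,.052)[0] for p in ps])
z=.04+ (s['tool_pos'][2]-.147)
for p in ps:
    m=near(colmask(p,'teal'),proj(p,[.571,-.413,0]),35); r,c=np.where(m>.5)
    q=np.array([ray(p,u,v,0)[:2] for u,v in zip(c,r)]); print(len(q),cv2.minAreaRect(q.astype(np.float32)))
import fit
dz=s['tool_pos'][2]-.107
fit.GB=[b+[0,0,dz] for b in GB]
for p in ps:
    h=cv2.cvtColor(p['img'],cv2.COLOR_BGR2HSV).astype(int); m=biggest(near(((h[...,1]<60)&(h[...,2]>110)).astype(float),proj(p,[.566,-.4075,.06+dz]),45))
    print('gauge',fit.fit([(p,m)],fit.GB,[.566,-.4075,1.3]),m.sum())
```

```text
[ 0.5675411  -0.40865451  0.19158232] [3.13538382e+00 2.84751672e-03 1.30047929e+00] 0.2744410205778139 43.77238690853119
red [(array([ 0.59120646, -0.10841403,  0.11045121]), np.float64(0.11523149183627823)), (array([ 0.59470297, -0.1023544 ,  0.05350314]), np.float64(0.22923351158645275))]
blue [(array([ 0.44837512, -0.10962538,  0.07861337]), np.float64(0.1950362126832715)), (array([ 0.452028  , -0.10501941, -0.00342425]), np.float64(0.14387254901960783))]
482 ((0.5711364150047302, -0.41624340415000916), (0.06964073330163956, 0.10914437472820282), 86.44901275634766)Traceback (most recent call last):
  File "<stdin>", line 11, in <module>
cv2.error: OpenCV(4.12.0) /io/opencv/modules/imgproc/src/convhull.cpp:143: error: (-215:Assertion failed) total >= 0 && (depth == CV_32F || depth == CV_32S) in function 'convexHull'
```

View pics/l1.png

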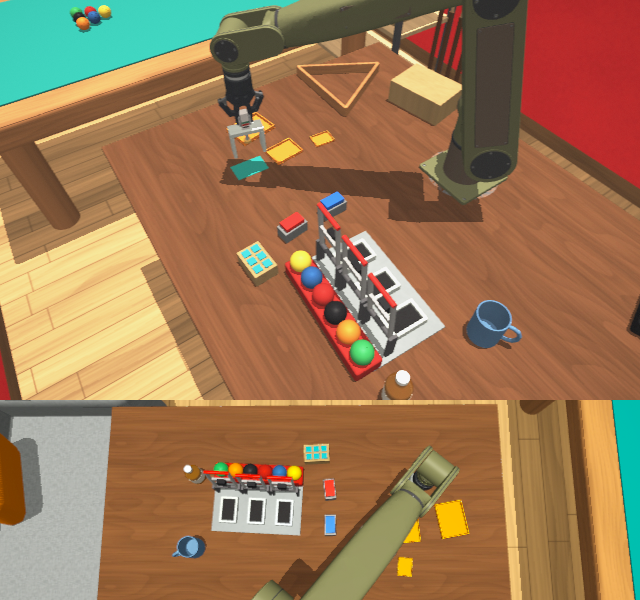

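Only red and blue are present. The gauge is held at scene (245,130), above its mat at (249,168). I carry it to the red cartridge now.

Run:
```python
import os; os.remove('cmd.json')
from plan import *
plan([((.593,-.1055,.187,.08),20,None)],start=(np.array([.566,-.4075,.187]),down(1.30)))
```

```text
fingers None [[0.075, -0.014, 0.0, 0.0, 0.0, 0.058], [0.149, -0.027, 0.0, 0.0, 0.0, 0.117], [0.224, -0.041, 0.0, 0.0, 0.0, 0.175], [0.298, -0.055, 0.0, 0.0, 0.0, 0.233], [0.373, -0.068, 0.0, 0.0, 0.0, 0.291]]
fingers None [[0.067, -0.036, 0.0, 0.0, 0.0, 0.059], [0.134, -0.071, 0.0, 0.0, 0.0, 0.117], [0.201, -0.107, 0.0, 0.0, 0.0, 0.175], [0.268, -0.142, 0.0, 0.0, 0.0, 0.233], [0.335, -0.178, 0.0, 0.0, 0.0, 0.292]]
fingers None [[0.053, -0.053, 0.0, 0.0, 0.0, 0.058], [0.106, -0.107, 0.0, 0.0, 0.0, 0.116], [0.16, -0.161, 0.0, 0.0, 0.0, 0.174], [0.213, -0.215, 0.0, 0.0, 0.0, 0.233], [0.266, -0.269, 0.0, 0.0, 0.0, 0.291]]
fingers None [[0.035, -0.068, 0.0, 0.0, 0.0, 0.058], [0.069, -0.135, 0.0, 0.0, 0.0, 0.116], [0.104, -0.203, 0.0, 0.0, 0.0, 0.175], [0.138, -0.27, 0.0, 0.0, 0.0, 0.233], [0.173, -0.337, 0.0, 0.0, 0.0, 0.291]]
t 5.2
```

Request:
apply_moves --targets '[[[0.075, -0.014, 0, 0, 0, 0.058], [0.149, -0.027, 0, 0, 0, 0.117], [0.224, -0.041, 0, 0, 0, 0.175], [0.298, -0.055, 0, 0, 0, 0.233], [0.373, -0.068, 0, 0, 0, 0.291]]]'

```text
time: 5.7
tool_pos: [0.5725, -0.3311, 0.1861]
tool_rot: [-3.14, -0.0, 0.993]
contact_force: [0.3, -0.6, -2.3]
width: 0.274
gripper_force: 43.7
```

Request:
apply_moves --targets '[[[0.067, -0.036, 0, 0, 0, 0.059], [0.134, -0.071, 0, 0, 0, 0.117], [0.201, -0.107, 0, 0, 0, 0.175], [0.268, -0.142, 0, 0, 0, 0.233], [0.335, -0.178, 0, 0, 0, 0.292]]]'

```text
time: 6.2
tool_pos: [0.5791, -0.2555, 0.1862]
tool_rot: [-3.141, 0.0, 0.687]
contact_force: [-0.0, -0.2, -3.7]
width: 0.276
gripper_force: 43.7
```

Request:
apply_moves --targets '[[[0.053, -0.053, 0, 0, 0, 0.058], [0.106, -0.107, 0, 0, 0, 0.116], [0.16, -0.161, 0, 0, 0, 0.174], [0.213, -0.215, 0, 0, 0, 0.233], [0.266, -0.269, 0, 0, 0, 0.291]]]'

```text
time: 6.7
tool_pos: [0.5858, -0.1802, 0.1863]
tool_rot: [-3.141, 0.001, 0.383]
contact_force: [0.1, -0.3, -3.8]
width: 0.278
gripper_force: 43.7
```

Request:
apply_moves --targets '[[[0.035, -0.068, 0, 0, 0, 0.058], [0.069, -0.135, 0, 0, 0, 0.116], [0.104, -0.203, 0, 0, 0, 0.175], [0.138, -0.27, 0, 0, 0, 0.233], [0.173, -0.337, 0, 0, 0, 0.291]]]'

```text
time: 7.2
tool_pos: [0.5925, -0.1048, 0.1863]
tool_rot: [-3.141, 0.001, 0.078]
contact_force: [-0.4, -0.6, -3.0]
width: 0.277
gripper_force: 43.7
```

Run:
```python
from fit import *
ps=[cam('scene'),cam('top')]
s=state();print(s['tool_pos'],s['tool_rot'],s['width'],s['contact_force'])
r=np.hstack([p['img'][int(v)-60:int(v)+90,int(u)-100:int(u)+100] for p in ps for u,v in [proj(p,[.593,-.105,.08])]])
cv2.imwrite('pics/l2.png',cv2.resize(r,None,fx=2,fy=2,interpolation=cv2.INTER_NEAREST))
print('blue',[cart([p],'blue',[.452,-.105,0],.052)[0] for p in ps])
try: print('red',cart(ps[:1],'red',[.592,-.108,.1],.052))
except Exception as e: print(e)
dz=s['tool_pos'][2]-.107
B=[b+[0,0,dz] for b in GB[:3]]
p=ps[0]; h=cv2.cvtColor(p['img'],cv2.COLOR_BGR2HSV).astype(int); m=biggest(near(((h[...,1]<60)&(h[...,2]>110)).astype(float),proj(p,[.593,-.1055,.06+dz]),45))
print('gauge',fit([(p,m)],B,[.593,-.1055,.08]),m.sum())
```

```text
[ 0.59265145 -0.10389803  0.18633893] [-3.14070843e+00  9.10667702e-04  8.24260768e-02] 0.2791178435440462 [ 0.1663096  -0.39312477 -3.67180068]
blue [(array([ 0.44990939, -0.11083483,  0.1095942 ]), np.float64(0.2723690442360519)), (array([ 0.45182181, -0.10535131,  0.01739113]), np.float64(1.9416666666666664))]
red ((array([ 0.60360007, -0.11589208,  1.06973925]), np.float64(0.747046007945662)), [np.float64(153.0)])
gauge (array([ 0.59271736, -0.10409791,  0.08545409]), np.float64(0.16060405776202205)) 979.0
```

View pics/l2.png

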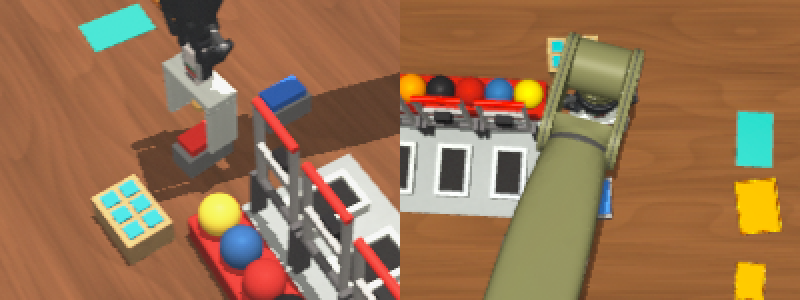

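Request:
apply_moves --targets '[[[0, 0, 0.07, 0, 0, 0], [0, 0, 0.14, 0, 0, 0], [0, 0, 0.21, 0, 0, 0], [0, 0, 0.27, 0, 0, 0], [0, 0, 0.32, 0, 0, 0]]]'

```text
time: 7.8
tool_pos: [0.5921, -0.1057, 0.1207]
tool_rot: [-3.141, 0.002, 0.08]
contact_force: [-0.5, -1.0, -3.4]
width: 0.276
gripper_force: 43.7
```

Request:
apply_moves --targets '[[[0, 0, 0.02, 0, 0, 0], [0, 0, 0.04, 0, 0, 0], [0, 0, 0.06, 0, 0, 0], [0, 0, 0.08, 0, 0, 0], [0, 0, 0.08, 0, 0, 0]]]'

```text
time: 8.3
tool_pos: [0.5941, -0.1052, 0.1091]
tool_rot: [3.142, -0.003, 0.08]
contact_force: [-2.4, 2.7, 4.3]
width: 0.275
gripper_force: 43.9
```

Request:
apply_moves --targets '[[[0, 0, 0, 0, 0, 0], [0, 0, 0, 0, 0, 0], [0, 0, 0, 0, 0, 0], [0, 0, 0, 0, 0, 0], [0, 0, 0, 0, 0, 0]]]'

```text
time: 8.8
tool_pos: [0.5941, -0.1053, 0.1091]
tool_rot: [3.141, -0.003, 0.08]
contact_force: [-1.2, 2.3, 5.0]
width: 0.275
gripper_force: 44.2
```

Request:
apply_moves --targets '[[[0, 0, 0, 0, 0, 0], [0, 0, 0, 0, 0, 0], [0, 0, 0, 0, 0, 0], [0, 0, 0, 0, 0, 0], [0, 0, 0, 0, 0, 0]]]' --fingers 0.4

```text
time: 9.3
tool_pos: [0.5929, -0.1056, 0.1067]
tool_rot: [-3.142, 0.0, 0.08]
contact_force: [0.4, 0.4, -0.6]
width: 0.6
gripper_force: 0.0
```

Request:
apply_moves --targets '[[[0, 0, 0, 0, 0, 0], [0, 0, 0, 0, 0, 0], [0, 0, 0, 0, 0, 0], [0, 0, 0, 0, 0, 0], [0, 0, 0, 0, 0, 0]]]'

```text
time: 9.8
tool_pos: [0.593, -0.1055, 0.1069]
tool_rot: [3.142, -0.0, 0.08]
contact_force: [-0.5, 0.5, -0.5]
width: 0.597
gripper_force: 0.0
```

Run:
```python
from fit import *
ps=[cam('scene'),cam('top')]
s=state();print(s['tool_pos'],s['tool_rot'],s['width'],s['contact_force'])
p=ps[0];u,v=proj(p,[.593,-.105,.08]); u,v=int(u),int(v)
cv2.imwrite('pics/l3.png',cv2.resize(p['img'][v-50:v+50,u-60:u+60],None,fx=6,fy=6,interpolation=cv2.INTER_CUBIC)[:600])
h=cv2.cvtColor(p['img'],cv2.COLOR_BGR2HSV).astype(int); m=biggest(near(((h[...,1]<60)&(h[...,2]>110)).astype(float),proj(p,[.593,-.1055,.06]),45))
print('gauge',fit([(p,m)],GB,[.593,-.1055,.08]),m.sum())
```

```text
[ 0.59293651 -0.10549823  0.10692126] [3.14156551e+00 1.47617254e-05 8.04890298e-02] 0.5988580712804339 [-1.03324213 -0.86068936  0.11669349]
gauge (array([ 0.59393115, -0.1060328 ,  0.08150003]), np.float64(0.2946682782702122)) 876.0
```

View pics/l3.png

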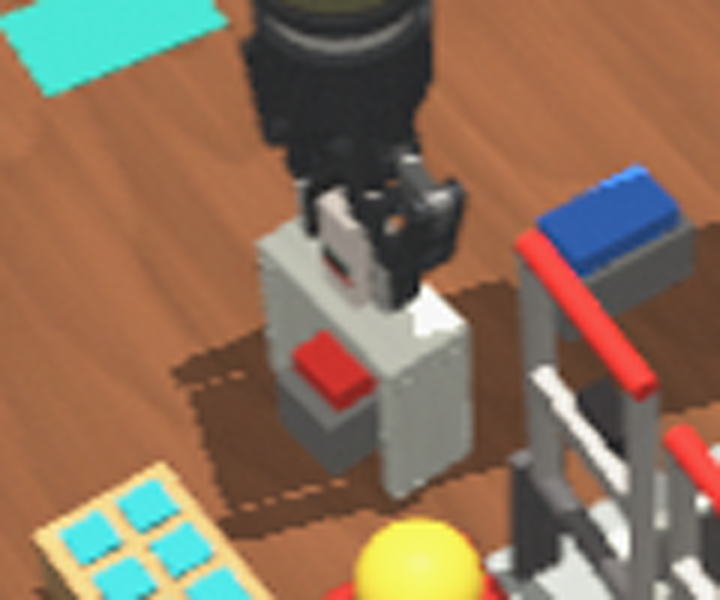

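The gauge straddles the red cartridge with both legs down, and the pointer sits above the red band. Next is blue.

Request:
apply_moves --targets '[[[0, 0, 0, 0, 0, 0], [0, 0, 0, 0, 0, 0], [0, 0, 0, 0, 0, 0], [0, 0, 0, 0, 0, 0], [0, 0, 0, 0, 0, 0]]]' --fingers 0.9

```text
time: 10.4
tool_pos: [0.593, -0.1053, 0.107]
tool_rot: [-3.141, -0.0, 0.08]
contact_force: [0.0, 1.0, 0.3]
width: 0.275
gripper_force: 40.0
```

Request:
apply_moves --targets '[[[0, 0, -0.08, 0, 0, 0], [0, 0, -0.16, 0, 0, 0], [0, 0, -0.24, 0, 0, 0], [0, 0, -0.32, 0, 0, 0], [0, 0, -0.4, 0, 0, 0]]]'

```text
time: 10.9
tool_pos: [0.5931, -0.1056, 0.1889]
tool_rot: [3.141, -0.001, 0.08]
contact_force: [-0.3, -0.5, -3.1]
width: 0.279
gripper_force: 39.7
```

Request:
apply_moves --targets '[[[-0.1, -0.01, 0, 0, 0, 0.01], [-0.25, -0.02, 0, 0, 0, 0.02], [-0.4, -0.03, 0, 0, 0, 0.03], [-0.58, -0.04, 0, 0, 0, 0.04], [-0.713, -0.05, 0, 0, 0, 0.048]]]'

```text
time: 11.4
tool_pos: [0.4483, -0.1069, 0.1876]
tool_rot: [3.141, 0.0, 0.03]
contact_force: [-0.1, 0.6, -3.5]
width: 0.275
gripper_force: 39.8
```

Run:
```python
from fit import *
ps=[cam('scene'),cam('top')]
s=state();print(s['time'],s['tool_pos'],s['tool_rot'],s['width'])
r=np.hstack([p['img'][int(v)-60:int(v)+90,int(u)-100:int(u)+100] for p in ps for u,v in [proj(p,[.5,-.105,.08])]])
cv2.imwrite('pics/l4.png',cv2.resize(r,None,fx=2,fy=2,interpolation=cv2.INTER_CUBIC))
print('red',[cart([p],'red',[.593,-.105,.08],.052)[0] for p in ps])
print('blue',cart(ps[:1],'blue',[.452,-.105,0],.052))
```

```text
11.5 [ 0.44755882 -0.10679372  0.18734589] [3.14140049e+00 5.00973079e-04 2.91581757e-02] 0.2776308584283201
red [(array([ 0.59120413, -0.10836428,  0.10623043]), np.float64(0.11100713012477718)), (array([ 0.59404411, -0.10250499,  0.05515248]), np.float64(0.29894901960784315))]
blue ((array([ 0.45724719, -0.11584519,  0.86441568]), np.float64(0.8011534025374856)), [np.float64(136.0)])
```

View pics/l4.png

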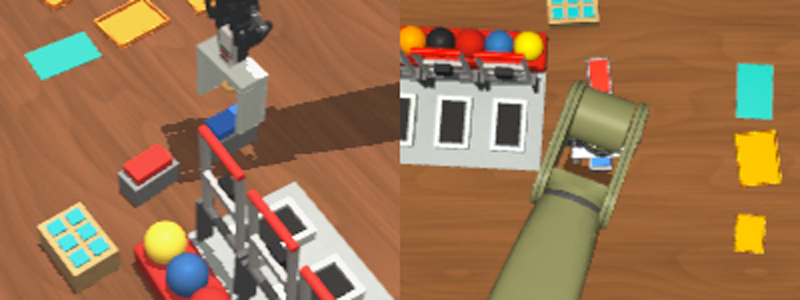

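The gauge hovers over the blue cartridge and red hasn't moved. I lower it now.

Request:
apply_moves --targets '[[[0, 0, 0.07, 0, 0, 0], [0, 0, 0.14, 0, 0, 0], [0, 0, 0.21, 0, 0, 0], [0, 0, 0.27, 0, 0, 0], [0, 0, 0.32, 0, 0, 0]]]'

```text
time: 12.0
tool_pos: [0.4496, -0.1066, 0.1208]
tool_rot: [-3.141, 0.002, 0.031]
contact_force: [-1.4, 0.2, -2.5]
width: 0.274
gripper_force: 39.9
```

Request:
apply_moves --targets '[[[0, 0, 0.02, 0, 0, 0], [0, 0, 0.04, 0, 0, 0], [0, 0, 0.06, 0, 0, 0], [0, 0, 0.08, 0, 0, 0], [0, 0, 0.08, 0, 0, 0]]]'

```text
time: 12.5
tool_pos: [0.4503, -0.1071, 0.1072]
tool_rot: [3.141, -0.001, 0.03]
contact_force: [-0.9, 0.2, -2.4]
width: 0.276
gripper_force: 40.0
```

Request:
apply_moves --targets '[[[0, 0, 0, 0, 0, 0], [0, 0, 0, 0, 0, 0], [0, 0, 0, 0, 0, 0], [0, 0, 0, 0, 0, 0], [0, 0, 0, 0, 0, 0]]]'

```text
time: 13.0
tool_pos: [0.4502, -0.1071, 0.1071]
tool_rot: [3.141, -0.001, 0.03]
contact_force: [0.3, -0.7, -2.1]
width: 0.275
gripper_force: 40.0
```

Request:
apply_moves --targets '[[[0, 0, 0, 0, 0, 0], [0, 0, 0, 0, 0, 0], [0, 0, 0, 0, 0, 0], [0, 0, 0, 0, 0, 0], [0, 0, 0, 0, 0, 0]]]' --fingers 0.4

```text
time: 13.5
tool_pos: [0.4501, -0.107, 0.107]
tool_rot: [3.142, -0.0, 0.03]
contact_force: [0.2, -0.6, 0.3]
width: 0.601
gripper_force: 0.0
```

Request:
apply_moves --targets '[[[0, 0, 0, 0, 0, 0], [0, 0, 0, 0, 0, 0], [0, 0, 0, 0, 0, 0], [0, 0, 0, 0, 0, 0], [0, 0, 0, 0, 0, 0]]]'

```text
time: 14.0
tool_pos: [0.45, -0.107, 0.1069]
tool_rot: [-3.142, 0.0, 0.03]
contact_force: [0.9, -0.4, -0.7]
width: 0.601
gripper_force: 0.0
```

Run:
```python
from fit import *
p=cam('scene')
s=state();print(s['time'],s['tool_pos'],s['tool_rot'],s['width'],s['contact_force'])
u,v=proj(p,[.45,-.105,.08]); u,v=int(u),int(v)
cv2.imwrite('pics/l5.png',cv2.resize(p['img'][v-50:v+50,u-60:u+60],None,fx=6,fy=6,interpolation=cv2.INTER_CUBIC)[:600])
```

```text
14.05 [ 0.44999291 -0.10696628  0.10691295] [3.14158302e+00 8.57778307e-06 3.02138678e-02] 0.600133322664793 [-0.36181497  0.59907797 -0.55636328]
```

View pics/l5.png

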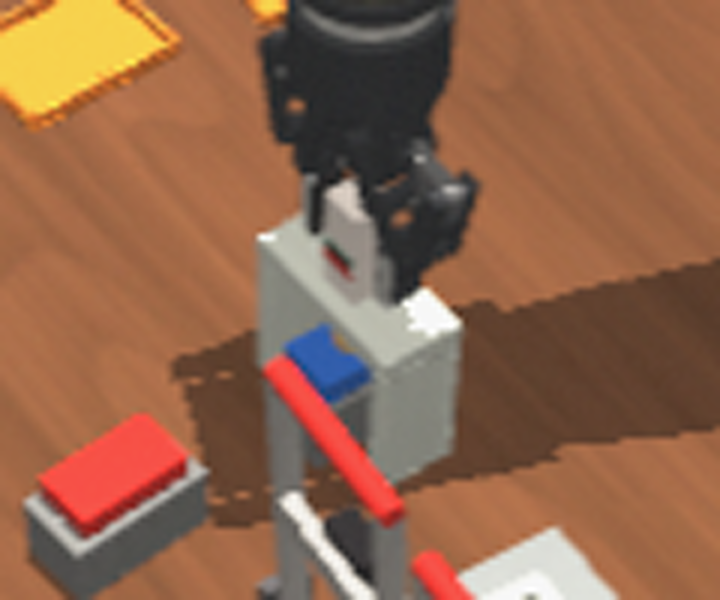

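```bash
rm -f cmd.json
python3 - <<'E'
from plan import *
plan([((.571,-.4135,.187,1.5),25,None)],start=(np.array([.45,-.107,.187]),down(.03)))
a=cv2.imread('pics/l3.png')[150:330,270:420];b=cv2.imread('pics/l5.png')[150:330,270:420]
cv2.imwrite('pics/l6.png',cv2.resize(np.hstack([a,b]),None,fx=2.5,fy=2.5,interpolation=cv2.INTER_CUBIC))
E
```

```text
fingers None [[0.022, 0.062, 0.0, 0.0, 0.0, -0.056], [0.045, 0.124, 0.0, 0.0, 0.0, -0.112], [0.067, 0.186, 0.0, 0.0, 0.0, -0.168], [0.089, 0.248, 0.0, 0.0, 0.0, -0.225], [0.112, 0.31, 0.0, 0.0, 0.0, -0.281]]
fingers None [[0.003, 0.066, 0.0, 0.0, 0.0, -0.056], [0.007, 0.132, 0.0, 0.0, 0.0, -0.112], [0.01, 0.197, 0.0, 0.0, 0.0, -0.168], [0.013, 0.263, 0.0, 0.0, 0.0, -0.224], [0.017, 0.329, 0.0, 0.0, 0.0, -0.28]]
fingers None [[-0.016, 0.064, 0.0, 0.0, 0.0, -0.057], [-0.032, 0.128, 0.0, 0.0, 0.0, -0.113], [-0.047, 0.192, 0.0, 0.0, 0.0, -0.169], [-0.063, 0.256, 0.0, 0.0, 0.0, -0.225], [-0.079, 0.32, 0.0, 0.0, 0.0, -0.281]]
fingers None [[-0.034, 0.057, 0.0, 0.0, 0.0, -0.056], [-0.067, 0.113, 0.0, 0.0, 0.0, -0.113], [-0.101, 0.17, 0.0, 0.0, 0.0, -0.169], [-0.135, 0.227, 0.0, 0.0, 0.0, -0.225], [-0.168, 0.283, 0.0, 0.0, 0.0, -0.281]]
fingers None [[-0.049, 0.045, 0.0, 0.0, 0.0, -0.056], [-0.098, 0.089, 0.0, 0.0, 0.0, -0.112], [-0.146, 0.134, 0.0, 0.0, 0.0, -0.168], [-0.195, 0.178, 0.0, 0.0, 0.0, -0.225], [-0.243, 0.223, 0.0, 0.0, 0.0, -0.281]]
t 14.05
```

View pics/l6.png

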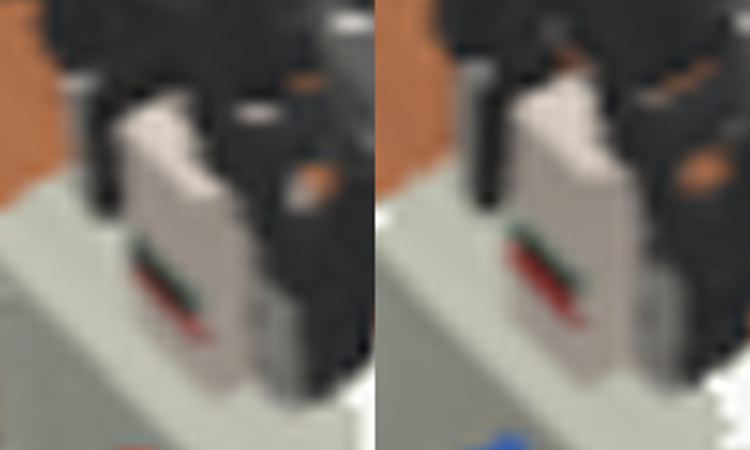

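Request:
apply_moves --targets '[[[0, 0, 0, 0, 0, 0], [0, 0, 0, 0, 0, 0], [0, 0, 0, 0, 0, 0], [0, 0, 0, 0, 0, 0], [0, 0, 0, 0, 0, 0]]]' --fingers 0.9

```text
time: 14.55
tool_pos: [0.4501, -0.1071, 0.107]
tool_rot: [3.141, -0.0, 0.03]
contact_force: [-0.6, -0.3, 0.0]
width: 0.275
gripper_force: 39.7
```

Request:
apply_moves --targets '[[[0, 0, -0.08, 0, 0, 0], [0, 0, -0.16, 0, 0, 0], [0, 0, -0.24, 0, 0, 0], [0, 0, -0.32, 0, 0, 0], [0, 0, -0.4, 0, 0, 0]]]'

```text
time: 15.05
tool_pos: [0.4491, -0.1066, 0.1862]
tool_rot: [-3.14, 0.002, 0.03]
contact_force: [0.2, -0.5, -3.4]
width: 0.275
gripper_force: 39.8
```

Both readings have the black pointer in the upper green band with the red band free below it, so both cartridges are full. I park the gauge now.

Request:
apply_moves --targets '[[[0.022, 0.062, 0, 0, 0, -0.056], [0.045, 0.124, 0, 0, 0, -0.112], [0.067, 0.186, 0, 0, 0, -0.168], [0.089, 0.248, 0, 0, 0, -0.225], [0.112, 0.31, 0, 0, 0, -0.281]]]'

```text
time: 15.55
tool_pos: [0.4736, -0.1683, 0.1855]
tool_rot: [-3.139, 0.002, 0.327]
contact_force: [0.4, -0.3, -4.4]
width: 0.279
gripper_force: 39.9
```

Request:
apply_moves --targets '[[[0.003, 0.066, 0, 0, 0, -0.056], [0.007, 0.132, 0, 0, 0, -0.112], [0.01, 0.197, 0, 0, 0, -0.168], [0.013, 0.263, 0, 0, 0, -0.224], [0.017, 0.329, 0, 0, 0, -0.28]]]'

```text
time: 16.05
tool_pos: [0.4978, -0.2295, 0.1853]
tool_rot: [-3.139, 0.001, 0.62]
contact_force: [0.7, -0.2, -3.4]
width: 0.273
gripper_force: 39.9
```

Request:
apply_moves --targets '[[[-0.016, 0.064, 0, 0, 0, -0.057], [-0.032, 0.128, 0, 0, 0, -0.113], [-0.047, 0.192, 0, 0, 0, -0.169], [-0.063, 0.256, 0, 0, 0, -0.225], [-0.079, 0.32, 0, 0, 0, -0.281]]]'

```text
time: 16.55
tool_pos: [0.5221, -0.2908, 0.1852]
tool_rot: [-3.139, -0.0, 0.914]
contact_force: [-0.0, 0.8, -3.7]
width: 0.276
gripper_force: 39.9
```

Request:
apply_moves --targets '[[[-0.034, 0.057, 0, 0, 0, -0.056], [-0.067, 0.113, 0, 0, 0, -0.113], [-0.101, 0.17, 0, 0, 0, -0.169], [-0.135, 0.227, 0, 0, 0, -0.225], [-0.168, 0.283, 0, 0, 0, -0.281]]]'

```text
time: 17.05
tool_pos: [0.5463, -0.3519, 0.185]
tool_rot: [-3.139, -0.001, 1.209]
contact_force: [0.0, -0.9, -4.5]
width: 0.276
gripper_force: 39.9
```

Request:
apply_moves --targets '[[[-0.049, 0.045, 0, 0, 0, -0.056], [-0.098, 0.089, 0, 0, 0, -0.112], [-0.146, 0.134, 0, 0, 0, -0.168], [-0.195, 0.178, 0, 0, 0, -0.225], [-0.243, 0.223, 0, 0, 0, -0.281]]]'

```text
time: 17.55
tool_pos: [0.5707, -0.4132, 0.1848]
tool_rot: [-3.139, -0.002, 1.503]
contact_force: [-0.4, -0.4, -3.8]
width: 0.277
gripper_force: 39.9
```

Request:
apply_moves --targets '[[[0, 0, 0.07, 0, 0, 0], [0, 0, 0.14, 0, 0, 0], [0, 0, 0.21, 0, 0, 0], [0, 0, 0.27, 0, 0, 0], [0, 0, 0.32, 0, 0, 0]]]'

```text
time: 18.05
tool_pos: [0.5704, -0.4123, 0.1205]
tool_rot: [-3.139, -0.002, 1.501]
contact_force: [0.0, 0.4, -4.0]
width: 0.274
gripper_force: 40.0
```

Request:
apply_moves --targets '[[[0, 0, 0.02, 0, 0, 0], [0, 0, 0.04, 0, 0, 0], [0, 0, 0.06, 0, 0, 0], [0, 0, 0.08, 0, 0, 0], [0, 0, 0.08, 0, 0, 0]]]'

```text
time: 18.55
tool_pos: [0.5715, -0.4137, 0.1074]
tool_rot: [3.141, 0.001, 1.5]
contact_force: [-0.1, -0.5, -2.6]
width: 0.276
gripper_force: 40.0
```

Request:
apply_moves --targets '[[[0, 0, 0, 0, 0, 0], [0, 0, 0, 0, 0, 0], [0, 0, 0, 0, 0, 0], [0, 0, 0, 0, 0, 0], [0, 0, 0, 0, 0, 0]]]' --fingers 0

```text
time: 19.05
tool_pos: [0.5713, -0.4135, 0.1073]
tool_rot: [3.141, 0.0, 1.5]
contact_force: [1.3, -0.3, -0.8]
width: 1.003
gripper_force: 0.0
```

Request:
apply_moves --targets '[[[0, 0, -0.08, 0, 0, 0], [0, 0, -0.16, 0, 0, 0], [0, 0, -0.25, 0, 0, 0], [0, 0, -0.35, 0, 0, 0], [0, 0, -0.465, 0, 0, 0]]]'

```text
time: 19.55
tool_pos: [0.5713, -0.4136, 0.2025]
tool_rot: [3.14, 0.001, 1.5]
contact_force: [-0.2, 0.3, 0.5]
width: 1.001
gripper_force: 0.0
```

```bash
rm -f cmd.json
python3 - <<'E'
from fit import *
ps=[cam('scene'),cam('top')]
s=state();print(s['time'],s['tool_pos'],s['tool_rot'],s['width'])
for k,x0 in(('red',[.593,-.104,.08]),('blue',[.452,-.105,0])):
  for hz in(.056,.048): print(k,hz,[cart([p],k,x0,hz)[0] for p in ps])
for z in(.028,.031): print([bayfit([p],[.509,.184,-.057],(t,),z) for p,t in zip(ps,(238,225))])
p=ps[0]; h=cv2.cvtColor(p['img'],cv2.COLOR_BGR2HSV).astype(int); m=biggest(near(((h[...,1]<60)&(h[...,2]>110)).astype(float),proj(p,[.571,-.4135,.06]),45))
print('gauge',fit([(p,m)],GB,[.571,-.4135,1.5]),m.sum())
for i,p in enumerate(ps): np.savez(f'v{i}.npz',**{k:v for k,v in p.items() if k!='K'})
E
```

```text
19.65 [ 0.57333988 -0.4151923   0.20709509] [3.13314564 0.00615385 1.50051088] 0.9978232748426933
red 0.056 [(array([ 0.59130635, -0.10718217,  0.13104765]), np.float64(0.1986079928154468)), (array([ 0.59440919, -0.10232159,  0.04709389]), np.float64(0.24768270944741533))]
red 0.048 [(array([ 0.59095601, -0.10969149,  0.10631653]), np.float64(0.0843885645861398)), (array([ 0.59583843, -0.10224929,  0.0605406 ]), np.float64(0.21063576945929888))]
blue 0.056 [(array([ 0.44950919, -0.10833941,  0.12529215]), np.float64(0.2927335640138409)), (array([ 0.45205611, -0.1048878 ,  0.01444027]), np.float64(0.15571895424836601))]
blue 0.048 [(array([ 0.44717597, -0.11127304,  0.06793959]), np.float64(0.12866648922012244)), (array([ 0.45235488, -0.1039869 , -0.00370224]), np.float64(0.1343137254901961))]
[(array([ 0.5094,  0.1819, -0.0571]), np.float64(0.529)), (array([ 0.5088,  0.1858, -0.0523]), np.float64(0.291))]
[(array([ 0.5108,  0.183 , -0.0571]), np.float64(0.533)), (array([ 0.5083,  0.1854, -0.0517]), np.float64(0.296))]
gauge (array([ 0.57149707, -0.41419576,  1.46240625]), np.float64(0.17055228297242733)) 709.0
```

```bash
python3 - <<'E'
import re
s=open('fit.py').read()
s=s.replace("(S>170)&(V>110),'blue':(H>100)&(H<118)&(S>140)&(V>120)","(S>150)&(V>60),'blue':(H>98)&(H<122)&(S>120)&(V>60)")
open('fit.py','w').write(s)
E
python3 - <<'E'
from fit import *
from plan import *
ps=[dict(np.load(f'v{i}.npz')) for i in(0,1)]
for k,x0 in(('red',[.593,-.104,.08]),('blue',[.452,-.105,0])):
  for hz in(.056,.052,.048): print(k,hz,[cart([p],k,x0,hz)[0] for p in ps])
plan([((.593,-.1055,.15,.08),20,None),((.593,-.1055,.060,.08),5,None)],start=(np.array([.571,-.4135,.20]),down(1.5)))
E
```

```text
red 0.056 [(array([ 0.59314448, -0.10676073,  0.11482452]), np.float64(0.16055278199840822)), (array([ 0.59403171, -0.10312274,  0.07588675]), np.float64(0.16465103523927055))]
red 0.052 [(array([ 0.59288133, -0.10816121,  0.10059211]), np.float64(0.08708487084870849)), (array([ 0.59422445, -0.10303911,  0.08908259]), np.float64(0.14709995886466473))]
red 0.048 [(array([ 0.59183411, -0.10959981,  0.10337663]), np.float64(0.06822950582447)), (array([ 0.59493669, -0.10316102,  0.09282602]), np.float64(0.13240093240093237))]
blue 0.056 [(array([ 0.44933956, -0.10728743,  0.04686583]), np.float64(0.18757089612704586)), (array([ 0.45179173, -0.10397783,  0.01683355]), np.float64(0.1022724321516686))]
blue 0.052 [(array([ 0.44852925, -0.10874818,  0.0276366 ]), np.float64(0.11852211959163832)), (array([ 0.45223591, -0.1040576 , -0.00333659]), np.float64(0.09107908063887807))]
blue 0.048 [(array([ 0.44729712, -0.1103113 ,  0.02033465]), np.float64(0.10176632636525684)), (array([ 0.45235842, -0.10432951, -0.00055854]), np.float64(0.08178158680690818))]
fingers None [[0.077, 0.0, 0.013, 0.0, 
[... 297 characters left out ...]
], [0.29, -0.107, 0.05, 0.0, 0.0, 0.271], [0.362, -0.134, 0.062, 0.0, 0.0, 0.339]]
fingers None [[0.059, -0.05, 0.013, 0.0, 0.0, 0.068], [0.117, -0.1, 0.025, 0.0, 0.0, 0.136], [0.176, -0.151, 0.038, 0.0, 0.0, 0.203], [0.234, -0.201, 0.05, 0.0, 0.0, 0.271], [0.293, -0.251, 0.063, 0.0, 0.0, 0.339]]
fingers None [[0.037, -0.068, 0.012, 0.0, 0.0, 0.068], [0.075, -0.135, 0.025, 0.0, 0.0, 0.136], [0.112, -0.203, 0.037, 0.0, 0.0, 0.203], [0.15, -0.27, 0.05, 0.0, 0.0, 0.271], [0.187, -0.338, 0.062, 0.0, 0.0, 0.339]]
fingers None [[0.0, 0.0, 0.09, 0.0, 0.0, 0.0], [0.0, 0.0, 0.18, 0.0, 0.0, 0.0], [0.0, 0.0, 0.27, 0.0, 0.0, 0.0], [0.0, 0.0, 0.36, 0.0, 0.0, 0.0], [0.0, 0.0, 0.45, 0.0, 0.0, 0.0]]
t 19.65
```

Request:
apply_moves --targets '[[[0.077, 0, 0.013, 0, 0, 0.068], [0.154, 0, 0.025, 0, 0, 0.136], [0.232, 0, 0.038, 0, 0, 0.203], [0.309, 0, 0.05, 0, 0, 0.271], [0.386, 0, 0.063, 0, 0, 0.339]]]' --fingers 0

```text
time: 20.15
tool_pos: [0.5764, -0.3357, 0.1871]
tool_rot: [-3.141, -0.0, 1.142]
contact_force: [1.1, 0.3, -0.1]
width: 1.0
gripper_force: 0.0
```

Request:
apply_moves --targets '[[[0.072, -0.027, 0.012, 0, 0, 0.068], [0.145, -0.053, 0.025, 0, 0, 0.136], [0.217, -0.08, 0.037, 0, 0, 0.203], [0.29, -0.107, 0.05, 0, 0, 0.271], [0.362, -0.134, 0.062, 0, 0, 0.339]]]'

```text
time: 20.65
tool_pos: [0.5819, -0.2587, 0.1746]
tool_rot: [-3.141, -0.0, 0.787]
contact_force: [1.1, 0.3, 0.6]
width: 1.004
gripper_force: 0.0
```

Request:
apply_moves --targets '[[[0.059, -0.05, 0.013, 0, 0, 0.068], [0.117, -0.1, 0.025, 0, 0, 0.136], [0.176, -0.151, 0.038, 0, 0, 0.203], [0.234, -0.201, 0.05, 0, 0, 0.271], [0.293, -0.251, 0.063, 0, 0, 0.339]]]'

```text
time: 21.15
tool_pos: [0.5875, -0.1818, 0.1621]
tool_rot: [-3.142, -0.0, 0.432]
contact_force: [-0.8, -0.6, -0.1]
width: 1.001
gripper_force: 0.0
```

Request:
apply_moves --targets '[[[0.037, -0.068, 0.012, 0, 0, 0.068], [0.075, -0.135, 0.025, 0, 0, 0.136], [0.112, -0.203, 0.037, 0, 0, 0.203], [0.15, -0.27, 0.05, 0, 0, 0.271], [0.187, -0.338, 0.062, 0, 0, 0.339]]]'

```text
time: 21.65
tool_pos: [0.5928, -0.1047, 0.1497]
tool_rot: [-3.142, 0.0, 0.077]
contact_force: [-0.2, 0.4, -0.3]
width: 1.003
gripper_force: 0.0
```

Run:
```python
from fit import *
p=cam('scene'); s=state();print(s['time'],s['tool_pos'],s['tool_rot'])
print(cart([p],'red',[.593,-.105,.09],.052),cart([p],'blue',[.4505,-.1055,.03],.052))
```

```text
21.7 [ 0.5925951  -0.10263279  0.14914101] [-3.13975828e+00  8.36139136e-04  7.71276170e-02]
((array([ 0.59217909, -0.10842845,  0.10065658]), np.float64(0.07988432783185218)), [np.float64(278.0)]) ((array([ 0.44905094, -0.10830044,  0.04465212]), np.float64(0.14654985398414686)), [np.float64(235.0)])
```

Request:
apply_moves --targets '[[[0, 0, 0.09, 0, 0, 0], [0, 0, 0.18, 0, 0, 0], [0, 0, 0.27, 0, 0, 0], [0, 0, 0.36, 0, 0, 0], [0, 0, 0.45, 0, 0, 0]]]'

```text
time: 22.2
tool_pos: [0.5929, -0.1058, 0.0593]
tool_rot: [3.141, -0.0, 0.082]
contact_force: [1.5, 0.3, -0.4]
width: 1.0
gripper_force: 0.0
```

Request:
apply_moves --targets '[[[0, 0, 0.07, 0, 0, 0], [0, 0, 0.14, 0, 0, 0], [0, 0, 0.2, 0, 0, 0], [0, 0, 0.26, 0, 0, 0], [0, 0, 0.26, 0, 0, 0]]]'

```text
time: 22.7
tool_pos: [0.5916, -0.105, 0.0058]
tool_rot: [-3.14, 0.003, 0.081]
contact_force: [-0.1, 0.4, -0.5]
width: 0.997
gripper_force: 0.0
```

Request:
apply_moves --targets '[[[0, 0, 0, 0, 0, 0], [0, 0, 0, 0, 0, 0], [0, 0, 0, 0, 0, 0], [0, 0, 0, 0, 0, 0], [0, 0, 0, 0, 0, 0]]]' --fingers 0.8 --grip_force 30

```text
time: 23.2
tool_pos: [0.5939, -0.1056, 0.0091]
tool_rot: [3.141, -0.002, 0.08]
contact_force: [0.1, -0.6, 3.6]
width: 0.511
gripper_force: 32.1
```

Run:
```python
from fit import *
ps=[cam('scene'),cam('top')]; s=state();print(s['time'],s['tool_pos'],s['tool_rot'],s['contact_force'],s['gripper_force'],s['width'])
```

```text
23.3 [ 0.59389189 -0.10560507  0.00905876] [ 3.14089825e+00 -1.89797077e-03  8.05295724e-02] [ 0.15317952 -0.59875856  4.54579673] 32.235018610954285 0.5139418449787205
```

Run:
```python
from plan import *
plan([((.593,-.1055,.15,.08),5,None),((.46,-.09,.15,0.0),5,None),((.46,.17,.15,-.057),8,None),((.509,.1842,.11,-.057),7,None)],start=(np.array([.593,-.1055,.008]),down(.08)))
```

```text
fingers None [[0.0, 0.0, -0.142, 0.0, 0.0, 0.0], [0.0, 0.0, -0.284, 0.0, 0.0, 0.0], [0.0, 0.0, -0.426, 0.0, 0.0, 0.0], [0.0, 0.0, -0.568, 0.0, 0.0, 0.0], [0.0, 0.0, -0.71, 0.0, 0.0, 0.0]]
fingers None [[-0.131, -0.026, 0.0, 0.0, 0.0, 0.015], [-0.263, -0.052, 0.0, 0.0, 0.0, 0.031], [-0.394, -0.078, 0.0, 0.0, 0.0, 0.046], [-0.525, -0.104, 0.0, 0.0, 0.0, 0.061], [-0.657, -0.13, 0.0, 0.0, 0.0, 0.076]]
fingers None [[0.0, -0.163, 0.0, 0.0, 0.0, 0.007], [0.0, -0.325, 0.0, 0.0, 0.0, 0.014], [0.0, -0.488, 0.0, 0.0, 0.0, 0.021], [0.001, -0.65, 0.0, 0.0, 0.0, 0.028], [0.001, -0.813, 0.0, 0.0, 0.0, 0.034]]
fingers None [[-0.006, -0.162, 0.0, 0.0, 0.0, 0.007], [-0.012, -0.325, 0.0, 0.0, 0.0, 0.014], [-0.018, -0.487, 0.0, 0.0, 0.0, 0.021], [0.017, -0.498, 0.029, 0.0, 0.0, 0.021], [0.052, -0.51, 0.057, 0.0, 0.0, 0.021]]
fingers None [[0.034, -0.012, 0.029, 0.0, 0.0, 0.0], [0.068, -0.024, 0.057, 0.0, 0.0, 0.0], [0.103, -0.036, 0.086, 0.0, 0.0, 0.0], [0.137, -0.048, 0.114, 0.0, 0.0, 0.0], [0.172, -0.06, 0.143, 0.0, 0.0, 0.0]]
t 23.3
```

Request:
apply_moves --targets '[[[0, 0, -0.142, 0, 0, 0], [0, 0, -0.284, 0, 0, 0], [0, 0, -0.426, 0, 0, 0], [0, 0, -0.568, 0, 0, 0], [0, 0, -0.71, 0, 0, 0]]]'

```text
time: 23.8
tool_pos: [0.5921, -0.1051, 0.1499]
tool_rot: [-3.141, 0.002, 0.08]
contact_force: [0.1, 0.4, -1.5]
width: 0.511
gripper_force: 31.6
```

Request:
apply_moves --targets '[[[-0.131, -0.026, 0, 0, 0, 0.015], [-0.263, -0.052, 0, 0, 0, 0.031], [-0.394, -0.078, 0, 0, 0, 0.046], [-0.525, -0.104, 0, 0, 0, 0.061], [-0.657, -0.13, 0, 0, 0, 0.076]]]'

```text
time: 24.3
tool_pos: [0.4581, -0.0896, 0.1488]
tool_rot: [-3.141, 0.002, 0.0]
contact_force: [0.1, 0.3, -1.0]
width: 0.512
gripper_force: 31.6
```

Request:
apply_moves --targets '[[[0, -0.163, 0, 0, 0, 0.007], [0, -0.325, 0, 0, 0, 0.014], [0, -0.488, 0, 0, 0, 0.021], [0.001, -0.65, 0, 0, 0, 0.028], [0.001, -0.813, 0, 0, 0, 0.034]]]'

```text
time: 24.8
tool_pos: [0.4591, 0.0738, 0.1491]
tool_rot: [3.141, 0.001, -0.035]
contact_force: [-0.0, -0.7, -1.5]
width: 0.512
gripper_force: 31.6
```

Request:
apply_moves --targets '[[[-0.006, -0.162, 0, 0, 0, 0.007], [-0.012, -0.325, 0, 0, 0, 0.014], [-0.018, -0.487, 0, 0, 0, 0.021], [0.017, -0.498, 0.029, 0, 0, 0.021], [0.052, -0.51, 0.057, 0, 0, 0.021]]]'

```text
time: 25.3
tool_pos: [0.4736, 0.1745, 0.1375]
tool_rot: [3.141, 0.001, -0.055]
contact_force: [0.0, -0.2, -0.9]
width: 0.51
gripper_force: 31.6
```

Request:
apply_moves --targets '[[[0.034, -0.012, 0.029, 0, 0, 0], [0.068, -0.024, 0.057, 0, 0, 0], [0.103, -0.036, 0.086, 0, 0, 0], [0.137, -0.048, 0.114, 0, 0, 0], [0.172, -0.06, 0.143, 0, 0, 0]]]'

```text
time: 25.8
tool_pos: [0.5097, 0.184, 0.1094]
tool_rot: [3.142, 0.0, -0.057]
contact_force: [0.1, -0.6, -1.5]
width: 0.511
gripper_force: 31.6
```

Run:
```python
from fit import *
ps=[cam('scene'),cam('top')]; s=state();print(s['time'],s['tool_pos'],s['tool_rot'],s['width'])
for i,p in enumerate(ps): np.savez(f'v{i}.npz',**{k:v for k,v in p.items() if k!='K'})
r=np.hstack([p['img'][int(v)-75:int(v)+75,int(u)-100:int(u)+100] for p in ps for u,v in [proj(p,[.509,.184,.06])]])
cv2.imwrite('pics/l7.png',cv2.resize(r,None,fx=2,fy=2,interpolation=cv2.INTER_CUBIC))
for p in ps:
  for hz in(.056,.052):
    try: print(cart([p],'red',[.509,.184,-.057],hz,.102))
    except Exception as e: print(e)
print([cart([p],'blue',[.4505,-.1055,.03],.052)[0] for p in ps])
```

```text
25.9 [0.50925114 0.18401579 0.10885934] [ 3.14112377e+00  1.45017951e-03 -5.71238949e-02] 0.510734899504327
((array([ 0.50947686,  0.18467569, -0.05981795]), np.float64(1.1584579594549684)), [np.float64(236.0)])
((array([ 0.50940915,  0.18283418, -0.04301484]), np.float64(1.0630774343635758)), [np.float64(236.0)])
((array([ 0.58633333,  0.144     , -0.02366667]), np.float64(1.0)), [np.float64(1.0)])
((array([ 0.58633333,  0.144     , -0.02366667]), np.float64(1.0)), [np.float64(1.0)])
[(array([ 0.4488451 , -0.10885684,  0.02648326]), np.float64(0.13184018377225368)), (array([ 0.45211405, -0.10498875, -0.00124126]), np.float64(0.09074146214777301))]
```

View pics/l7.png

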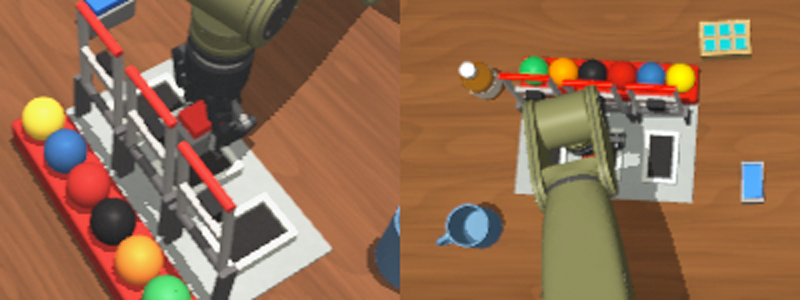

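The gripper holds red over the middle bay, clear of the clamp bars. I lower it gently and watch the force.

Request:
apply_moves --targets '[[[0, 0, 0.07, 0, 0, 0], [0, 0, 0.14, 0, 0, 0], [0, 0, 0.21, 0, 0, 0], [0, 0, 0.27, 0, 0, 0], [0, 0, 0.32, 0, 0, 0]]]'

```text
time: 26.4
tool_pos: [0.5081, 0.184, 0.0441]
tool_rot: [3.141, 0.002, -0.057]
contact_force: [-0.1, -0.3, -0.5]
width: 0.511
gripper_force: 31.6
```

Request:
apply_moves --targets '[[[0, 0, 0.01, 0, 0, 0], [0, 0, 0.02, 0, 0, 0], [0, 0, 0.03, 0, 0, 0], [0, 0, 0.04, 0, 0, 0], [0, 0, 0.045, 0, 0, 0]]]'

```text
time: 26.9
tool_pos: [0.5092, 0.1843, 0.0372]
tool_rot: [-3.141, -0.001, -0.057]
contact_force: [-0.2, 0.6, -1.1]
width: 0.514
gripper_force: 31.6
```

Run:
```python
from h import *
s=state();print(s['time'],s['tool_pos'],s['tool_rot'],s['contact_force'],s['ft_torque'],s['width'])
```

```text
26.9 [0.50923377 0.18425871 0.03719896] [-3.14136869e+00 -6.77570923e-04 -5.67502410e-02] [-0.16310624  0.64559076 -1.07454715] [ 0.0105914  -0.07040108 -0.0224511 ] 0.5141732845956822
```

Request:
apply_moves --targets '[[[0, 0, 0.005, 0, 0, 0], [0, 0, 0.01, 0, 0, 0], [0, 0, 0.015, 0, 0, 0], [0, 0, 0.02, 0, 0, 0], [0, 0, 0.02, 0, 0, 0]]]'

```text
time: 27.4
tool_pos: [0.5088, 0.1841, 0.0327]
tool_rot: [3.141, 0.0, -0.057]
contact_force: [-0.9, 0.4, -0.4]
width: 0.514
gripper_force: 31.6
```

Request:
apply_moves --targets '[[[0, 0, 0.005, 0, 0, 0], [0, 0, 0.01, 0, 0, 0], [0, 0, 0.015, 0, 0, 0], [0, 0, 0.02, 0, 0, 0], [0, 0, 0.02, 0, 0, 0]]]'

```text
time: 27.9
tool_pos: [0.509, 0.1842, 0.0291]
tool_rot: [-3.142, -0.0, -0.057]
contact_force: [-2.0, -0.5, 1.8]
width: 0.51
gripper_force: 31.9
```

Request:
apply_moves --targets '[[[0, 0, 0.005, 0, 0, 0], [0, 0, 0.01, 0, 0, 0], [0, 0, 0.01, 0, 0, 0], [0, 0, 0.01, 0, 0, 0], [0, 0, 0.01, 0, 0, 0]]]'

```text
time: 28.4
tool_pos: [0.5091, 0.1842, 0.027]
tool_rot: [-3.142, -0.0, -0.057]
contact_force: [-1.5, -0.9, 3.4]
width: 0.506
gripper_force: 31.9
```

Request:
apply_moves --targets '[[[0, 0, 0, 0, 0, 0], [0, 0, 0, 0, 0, 0], [0, 0, 0, 0, 0, 0], [0, 0, 0, 0, 0, 0], [0, 0, 0, 0, 0, 0]]]' --fingers 0.15

```text
time: 28.9
tool_pos: [0.5089, 0.1842, 0.0268]
tool_rot: [3.142, 0.0, -0.057]
contact_force: [0.2, -0.3, 0.7]
width: 0.851
gripper_force: 0.0
```

Request:
apply_moves --targets '[[[0, 0, -0.1, 0, 0, 0], [0, 0, -0.2, 0, 0, 0], [0, 0, -0.32, 0, 0, 0], [-0.12, 0, -0.5, 0, 0, 0], [-0.32, 0, -0.64, 0, 0, 0]]]'

```text
time: 29.4
tool_pos: [0.4462, 0.1879, 0.1573]
tool_rot: [-3.141, -0.002, -0.058]
contact_force: [0.4, 0.8, 0.2]
width: 0.848
gripper_force: 0.0
```

Run:
```python
from fit import *
ps=[cam('scene'),cam('top')]; s=state();print(s['time'],s['tool_pos'],s['tool_rot'],s['width'])
for i,p in enumerate(ps): np.savez(f'v{i}.npz',**{k:v for k,v in p.items() if k!='K'})
r=np.hstack([p['img'][int(v)-75:int(v)+75,int(u)-75:int(u)+75] for p in ps for u,v in [proj(p,[.509,.184,.06])]])
cv2.imwrite('pics/l8.png',cv2.resize(r,None,fx=2.6,fy=2.6,interpolation=cv2.INTER_CUBIC))
for p in ps:
    for z0 in(.02,.024): print(z0,cart([p],'red',[.509,.184,-.057],.052,z0))
print([cart([p],'blue',[.4505,-.1055,.03],.052)[0] for p in ps])
```

```text
29.5 [0.4449775  0.18888025 0.16004239] [-3.13820709 -0.00799954 -0.05537196] 0.8484796516879085
0.02 ((array([ 0.5053536 ,  0.18148005, -0.01089953]), np.float64(0.37265740467041086)), [np.float64(398.0)])
0.024 ((array([0.50719611, 0.1832548 , 0.0023468 ]), np.float64(0.37027391109115404)), [np.float64(393.0)])
0.02 ((array([0.50853766, 0.18794989, 0.02772744]), np.float64(0.46485417696490355)), [np.float64(119.0)])
0.024 ((array([0.50793669, 0.18726034, 0.02741851]), np.float64(0.4715768660405339)), [np.float64(119.0)])
[(array([ 0.4488451 , -0.10885684,  0.02648326]), np.float64(0.13184018377225368)), (array([ 0.45211405, -0.10498875, -0.00124126]), np.float64(0.09074146214777301))]
```

View pics/l8.png

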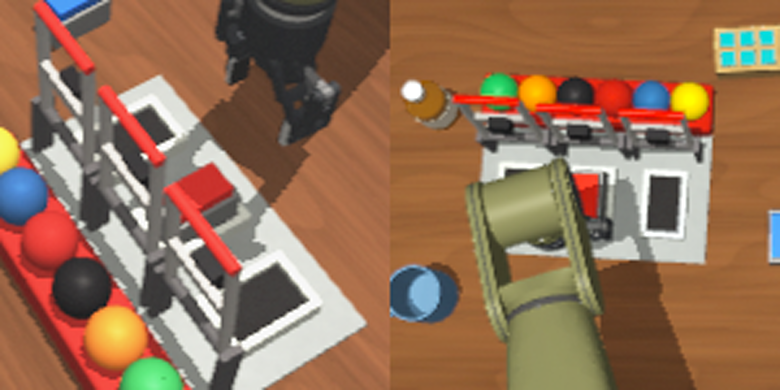

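Red stands in the middle bay, aligned with its rim. Now the blue one.

Run:
```python
from plan import *
plan([((.4505,-.1055,.15,.02),10,0),((.4505,-.1055,.008,.02),9,0)],start=(np.array([.4451,.1878,.155]),down(-.057)))
```

```text
fingers 0 [[0.011, 0.146, 0.003, 0.0, 0.0, -0.007], [0.022, 0.293, 0.005, 0.0, 0.0, -0.015], [0.033, 0.439, 0.008, 0.0, 0.0, -0.022], [0.044, 0.585, 0.01, 0.0, 0.0, -0.029], [0.055, 0.731, 0.013, 0.0, 0.0, -0.037]]
fingers 0 [[0.006, 0.147, 0.002, 0.0, 0.0, -0.007], [0.011, 0.293, 0.005, 0.0, 0.0, -0.014], [0.016, 0.44, 0.007, 0.0, 0.0, -0.022], [0.022, 0.587, 0.01, 0.0, 0.0, -0.029], [0.027, 0.733, 0.012, 0.0, 0.0, -0.037]]
fingers 0 [[0.0, 0.0, 0.079, 0.0, 0.0, 0.0], [0.0, 0.0, 0.158, 0.0, 0.0, 0.0], [0.0, 0.0, 0.237, 0.0, 0.0, 0.0], [0.0, 0.0, 0.316, 0.0, 0.0, 0.0], [0.0, 0.0, 0.394, 0.0, 0.0, 0.0]]
fingers 0 [[0.0, 0.0, 0.079, 0.0, 0.0, 0.0], [0.0, 0.0, 0.158, 0.0, 0.0, 0.0], [0.0, 0.0, 0.237, 0.0, 0.0, 0.0], [0.0, 0.0, 0.316, 0.0, 0.0, 0.0], [0.0, 0.0, 0.316, 0.0, 0.0, 0.0]]
t 29.5
```

Request:
apply_moves --targets '[[[0.011, 0.146, 0.003, 0, 0, -0.007], [0.022, 0.293, 0.005, 0, 0, -0.015], [0.033, 0.439, 0.008, 0, 0, -0.022], [0.044, 0.585, 0.01, 0, 0, -0.029], [0.055, 0.731, 0.013, 0, 0, -0.037]]]' --fingers 0

```text
time: 30.0
tool_pos: [0.4477, 0.04, 0.1514]
tool_rot: [3.141, 0.001, -0.017]
contact_force: [0.7, 0.3, -0.3]
width: 1.001
gripper_force: 0.0
```

Request:
apply_moves --targets '[[[0.006, 0.147, 0.002, 0, 0, -0.007], [0.011, 0.293, 0.005, 0, 0, -0.014], [0.016, 0.44, 0.007, 0, 0, -0.022], [0.022, 0.587, 0.01, 0, 0, -0.029], [0.027, 0.733, 0.012, 0, 0, -0.037]]]'

```text
time: 30.5
tool_pos: [0.4503, -0.1069, 0.1489]
tool_rot: [-3.141, 0.001, 0.021]
contact_force: [-0.5, -0.1, -1.1]
width: 1.002
gripper_force: 0.0
```

Run:
```python
from fit import *
p=cam('scene'); s=state();print(s['time'],s['tool_pos'],s['tool_rot'])
print(cart([p],'blue',[.4505,-.1055,.03],.052),cart([p],'red',[.509,.184,-.057],.052,.021))
```

```text
30.55 [ 0.45053572 -0.11003202  0.14910442] [3.13891522e+00 8.68775774e-04 1.89638249e-02]
((array([ 0.44875992, -0.10827393,  0.03304906]), np.float64(0.13690742119632662)), [np.float64(237.0)]) ((array([0.50462297, 0.18266988, 0.01767812]), np.float64(0.3817401960784314)), [np.float64(384.0)])
```

Request:
apply_moves --targets '[[[0, 0, 0.08, 0, 0, 0], [0, 0, 0.16, 0, 0, 0], [0, 0, 0.24, 0, 0, 0], [0, 0, 0.32, 0, 0, 0], [0, 0, 0.4, 0, 0, 0]]]'

```text
time: 31.05
tool_pos: [0.4503, -0.1054, 0.0683]
tool_rot: [-3.141, 0.001, 0.021]
contact_force: [0.2, -0.0, -0.3]
width: 0.999
gripper_force: 0.0
```

Request:
apply_moves --targets '[[[0, 0, 0.08, 0, 0, 0], [0, 0, 0.16, 0, 0, 0], [0, 0, 0.23, 0, 0, 0], [0, 0, 0.31, 0, 0, 0], [0, 0, 0.31, 0, 0, 0]]]'

```text
time: 31.55
tool_pos: [0.4483, -0.1047, 0.0049]
tool_rot: [-3.139, 0.006, 0.021]
contact_force: [-0.0, 0.1, -0.0]
width: 1.001
gripper_force: 0.0
```

Request:
apply_moves --targets '[[[0, 0, 0, 0, 0, 0], [0, 0, 0, 0, 0, 0], [0, 0, 0, 0, 0, 0], [0, 0, 0, 0, 0, 0], [0, 0, 0, 0, 0, 0]]]' --fingers 0.8 --grip_force 30

```text
time: 32.05
tool_pos: [0.4515, -0.1058, 0.009]
tool_rot: [3.141, -0.002, 0.021]
contact_force: [1.0, -0.8, 4.1]
width: 0.508
gripper_force: 32.4
```

Run:
```python
from plan import *
s=state();print(s['time'],s['tool_pos'],s['tool_rot'],s['width'],s['gripper_force'])
plan([((.4505,-.1055,.15,.02),5,None),((.46,.07,.15,-.057),6,None),((.5027,.0744,.11,-.057),4,None)],start=(np.array([.4505,-.1055,.008]),down(.02)))
```

```text
32.05 [ 0.4514516  -0.1057569   0.00897541] [ 3.14083531e+00 -2.06463674e-03  2.07533245e-02] 0.5084627101499526 32.43041753768921
fingers None [[0.0, 0.0, -0.142, 0.0, 0.0, 0.0], [0.0, 0.0, -0.284, 0.0, 0.0, 0.0], [0.0, 0.0, -0.426, 0.0, 0.0, 0.0], [0.0, 0.0, -0.568, 0.0, 0.0, 0.0], [0.0, 0.0, -0.71, 0.0, 0.0, 0.0]]
fingers None [[0.011, -0.146, 0.0, 0.0, 0.0, 0.012], [0.022, -0.292, 0.0, 0.0, 0.0, 0.025], [0.033, -0.438, 0.0, 0.0, 0.0, 0.037], [0.043, -0.584, 0.0, 0.0, 0.0, 0.049], [0.054, -0.73, 0.0, 0.0, 0.0, 0.061]]
fingers None [[0.002, -0.147, 0.0, 0.0, 0.0, 0.013], [0.055, -0.155, 0.05, 0.0, 0.0, 0.013], [0.108, -0.162, 0.1, 0.0, 0.0, 0.013], [0.161, -0.17, 0.15, 0.0, 0.0, 0.013], [0.214, -0.178, 0.2, 0.0, 0.0, 0.013]]
t 32.05
```

Request:
apply_moves --targets '[[[0, 0, -0.142, 0, 0, 0], [0, 0, -0.284, 0, 0, 0], [0, 0, -0.426, 0, 0, 0], [0, 0, -0.568, 0, 0, 0], [0, 0, -0.71, 0, 0, 0]]]'

```text
time: 32.55
tool_pos: [0.4499, -0.1052, 0.1507]
tool_rot: [-3.141, 0.001, 0.021]
contact_force: [0.3, 0.5, -1.5]
width: 0.51
gripper_force: 31.9
```

Request:
apply_moves --targets '[[[0.011, -0.146, 0, 0, 0, 0.012], [0.022, -0.292, 0, 0, 0, 0.025], [0.033, -0.438, 0, 0, 0, 0.037], [0.043, -0.584, 0, 0, 0, 0.049], [0.054, -0.73, 0, 0, 0, 0.061]]]'

```text
time: 33.05
tool_pos: [0.4577, 0.0419, 0.1495]
tool_rot: [3.142, 0.001, -0.044]
contact_force: [-0.2, -0.0, -0.3]
width: 0.514
gripper_force: 31.9
```

Request:
apply_moves --targets '[[[0.002, -0.147, 0, 0, 0, 0.013], [0.055, -0.155, 0.05, 0, 0, 0.013], [0.108, -0.162, 0.1, 0, 0, 0.013], [0.161, -0.17, 0.15, 0, 0, 0.013], [0.214, -0.178, 0.2, 0, 0, 0.013]]]'

```text
time: 33.55
tool_pos: [0.5024, 0.0747, 0.1091]
tool_rot: [3.142, 0.001, -0.056]
contact_force: [-0.8, 0.1, -1.2]
width: 0.507
gripper_force: 32.0
```

Request:
apply_moves --targets '[[[0, 0, 0.07, 0, 0, 0], [0, 0, 0.14, 0, 0, 0], [0, 0, 0.21, 0, 0, 0], [0, 0, 0.27, 0, 0, 0], [0, 0, 0.32, 0, 0, 0]]]'

```text
time: 34.05
tool_pos: [0.5018, 0.0744, 0.0445]
tool_rot: [3.141, 0.001, -0.057]
contact_force: [-0.6, 0.6, -0.5]
width: 0.509
gripper_force: 32.0
```

Request:
apply_moves --targets '[[[0, 0, 0.015, 0, 0, 0], [0, 0, 0.03, 0, 0, 0], [0, 0, 0.045, 0, 0, 0], [0, 0, 0.055, 0, 0, 0], [0, 0, 0.055, 0, 0, 0]]]'

```text
time: 34.55
tool_pos: [0.5026, 0.0745, 0.035]
tool_rot: [-3.142, -0.0, -0.057]
contact_force: [0.3, 0.0, -1.2]
width: 0.509
gripper_force: 31.9
```

Request:
apply_moves --targets '[[[0, 0, 0.01, 0, 0, 0], [0, 0, 0.02, 0, 0, 0], [0, 0, 0.03, 0, 0, 0], [0, 0, 0.035, 0, 0, 0], [0, 0, 0.035, 0, 0, 0]]]'

```text
time: 35.05
tool_pos: [0.5028, 0.0745, 0.0282]
tool_rot: [-3.142, -0.0, -0.057]
contact_force: [-0.4, 0.0, 3.4]
width: 0.509
gripper_force: 32.3
```

Request:
apply_moves --targets '[[[0, 0, 0, 0, 0, 0], [0, 0, 0, 0, 0, 0], [0, 0, 0, 0, 0, 0], [0, 0, 0, 0, 0, 0], [0, 0, 0, 0, 0, 0]]]' --fingers 0.15

```text
time: 35.55
tool_pos: [0.5025, 0.0745, 0.0278]
tool_rot: [-3.142, 0.0, -0.057]
contact_force: [-0.1, 0.3, -0.0]
width: 0.853
gripper_force: 0.0
```

Request:
apply_moves --targets '[[[0, 0, -0.1, 0, 0, 0], [0, 0, -0.2, 0, 0, 0], [0, 0, -0.32, 0, 0, 0], [-0.2, 0, -0.5, 0, 0, 0], [-0.42, 0, -0.72, 0, 0, 0]]]'

```text
time: 36.05
tool_pos: [0.4289, 0.0785, 0.1608]
tool_rot: [3.141, 0.003, -0.057]
contact_force: [0.4, 0.2, 0.9]
width: 0.848
gripper_force: 0.0
```

Run:
```python
from fit import *
ps=[cam('scene'),cam('top')]; s=state();print(s['time'],s['tool_pos'],s['tool_rot'],s['width'])
for i,p in enumerate(ps): np.savez(f'v{i}.npz',**{k:v for k,v in p.items() if k!='K'})
th=-.057;c,si=np.cos(th),np.sin(th)
def W(k,lx,ly,z): return [.5092+c*lx-si*(k+ly),.1841+si*lx+c*(k+ly),z]
a=np.linspace(1.2,1.8,61)
for i,p in enumerate(ps):
  m=colmask(p,'red')
  for k in(-.11,0,.11):
    best=[]
    for t in a:
        l=np.zeros((400,640),np.uint8)
        q=[proj(p,W(k,.08-.165*np.cos(t),y,.0845+.165*np.sin(t))) for y in(-.035,.035)]
        cv2.line(l,*[tuple((x*16).round().astype(int).tolist()) for x in q],255,2,cv2.LINE_AA,4)
        best.append((l/255*m).sum()/ (l/255).sum())
    j=np.argmax(best);print(i,k,'a',a[j],round(best[j],2),'range',a[np.array(best)>best[j]*.9][[0,-1]])
o=np.hstack([ps[0]['img'][180:380,240:450],ps[1]['img'][140:340,180:390]])
cv2.imwrite('pics/l9.png',cv2.resize(o,(798,380),interpolation=cv2.INTER_CUBIC))
```

```text
36.15 [0.43082951 0.07909976 0.16692822] [-3.1400975  -0.01154535 -0.05596122] 0.8521623762056357
0 -0.11 a 1.62 1.0 range [1.6  1.63]
0 0 a 1.6300000000000001 1.0 range [1.62 1.64]
0 0.11 a 1.67 1.0 range [1.65 1.68]
1 -0.11 a 1.61 0.98 range [1.58 1.62]
1 0 a 1.62 0.98 range [1.59 1.63]
1 0.11 a 1.65 0.78 range [1.65 1.66]
```

View pics/l9.png

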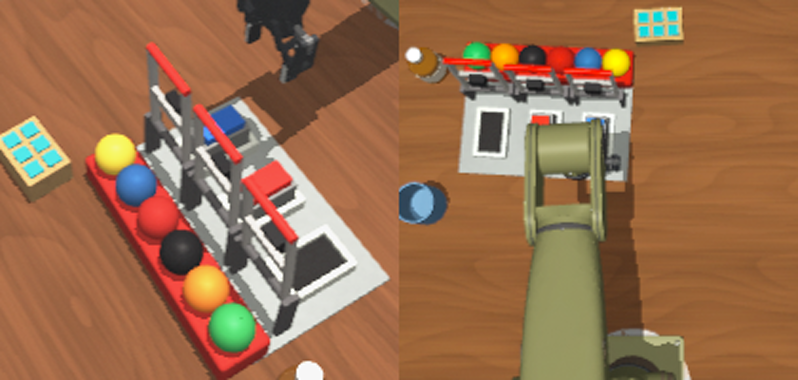

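Both cartridges stand in their bays. The bars are at about 1.62, 1.63 and 1.66 rad. I let the arm settle and then plan the first clamp.

Request:
apply_moves --targets '[[[0, 0, -0.05, 0, 0, 0], [0, 0, -0.1, 0, 0, 0], [0, 0, -0.1, 0, 0, 0], [0, 0, -0.1, 0, 0, 0], [0, 0, -0.1, 0, 0, 0]]]' --fingers 0.4

```text
time: 36.65
tool_pos: [0.4298, 0.0785, 0.1794]
tool_rot: [3.141, 0.003, -0.057]
contact_force: [-1.1, -0.3, 0.2]
width: 0.603
gripper_force: 0.0
```

```bash
cat > clamp.py <<'E'
from plan import *
th=-.057;PS=th+np.pi/2
def W(k,a,home=.011,dz=0):
    lx=.08-.165*np.cos(a); z=home+.073+.165*np.sin(a)-.018+dz
    c,s=np.cos(th),np.sin(th); return (.5092+c*lx-s*k,.1841+s*lx+c*k,z,PS)
def arc(k,a0,n,end=-.008): return [(W(k,a),1,None) for a in np.linspace(a0,end,n+1)[1:]]
E
python3 - <<'E'
from clamp import *
s=state();print(s['time'],s['tool_pos'],s['tool_rot'])
p=s['tool_pos']; a=1.615; b=W(-.11,a)
print(np.round(b,4))
plan([((.45,.0785,.32,.7),10,.4),((b[0],b[1],.30,PS),10,.4),(b,5,.4)],start=(np.round(p,4),down(-.057)))
E
```

```text
36.65 [0.42984992 0.07850574 0.17938969] [ 3.14130921e+00  2.58930479e-03 -5.69398772e-02]
[0.5901 0.0693 0.2308 1.5138]
fingers 0.4 [[0.01, -0.001, -0.07, 0.0, 0.0, -0.072], [0.02, -0.001, -0.141, 0.0, 0.0, -0.145], [0.03, -0.002, -0.211, 0.0, 0.0, -0.217], [0.04, -0.002, -0.281, 0.0, 0.0, -0.289], [0.05, -0.003, -0.351, 0.0, 0.0, -0.361]]
fingers 0.4 [[0.01, 0.003, -0.071, 0.0, 0.0, -0.073], [0.02, 0.007, -0.141, 0.0, 0.0, -0.145], [0.029, 0.01, -0.211, 0.0, 0.0, -0.217], [0.039, 0.013, -0.282, 0.0, 0.0, -0.29], [0.048, 0.016, -0.352, 0.0, 0.0, -0.362]]
fingers 0.4 [[0.051, 0.049, 0.01, 0.0, 0.0, -0.078], [0.101, 0.098, 0.02, 0.0, 0.0, -0.155], [0.152, 0.146, 0.03, 0.0, 0.0, -0.233], [0.203, 0.195, 0.04, 0.0, 0.0, -0.311], [0.253, 0.244, 0.05, 0.0, 0.0, -0.388]]
fingers 0.4 [[0.028, 0.064, 0.01, 0.0, 0.0, -0.078], [0.055, 0.129, 0.02, 0.0, 0.0, -0.156], [0.082, 0.194, 0.03, 0.0, 0.0, -0.234], [0.109, 0.258, 0.04, 0.0, 0.0, -0.311], [0.137, 0.323, 0.05, 0.0, 0.0, -0.389]]
fingers 0.4 [[0.0, 0.0, 0.069, 0.0, 0.0, 0.0], [0.0, 0.0, 0.138, 0.0, 0.0, 0.0], [0.0, 0.0, 0.207, 0.0, 0.0, 0.0], [0.0, 0.0, 0.277, 0.0, 0.0, 0.0], [0.0, 0.0, 0.346, 0.0, 0.0, 0.0]]
t 36.65
```

Request:
apply_moves --targets '[[[0.01, -0.001, -0.07, 0, 0, -0.072], [0.02, -0.001, -0.141, 0, 0, -0.145], [0.03, -0.002, -0.211, 0, 0, -0.217], [0.04, -0.002, -0.281, 0, 0, -0.289], [0.05, -0.003, -0.351, 0, 0, -0.361]]]'

```text
time: 37.15
tool_pos: [0.44, 0.0786, 0.2502]
tool_rot: [-3.141, 0.002, 0.324]
contact_force: [0.2, 1.0, -0.2]
width: 0.598
gripper_force: 0.0
```

Request:
apply_moves --targets '[[[0.01, 0.003, -0.071, 0, 0, -0.073], [0.02, 0.007, -0.141, 0, 0, -0.145], [0.029, 0.01, -0.211, 0, 0, -0.217], [0.039, 0.013, -0.282, 0, 0, -0.29], [0.048, 0.016, -0.352, 0, 0, -0.362]]]'

```text
time: 37.65
tool_pos: [0.4503, 0.0786, 0.3206]
tool_rot: [-3.14, 0.002, 0.703]
contact_force: [-0.4, 0.6, -0.6]
width: 0.598
gripper_force: 0.0
```

Request:
apply_moves --targets '[[[0.051, 0.049, 0.01, 0, 0, -0.078], [0.101, 0.098, 0.02, 0, 0, -0.155], [0.152, 0.146, 0.03, 0, 0, -0.233], [0.203, 0.195, 0.04, 0, 0, -0.311], [0.253, 0.244, 0.05, 0, 0, -0.388]]]'

```text
time: 38.15
tool_pos: [0.5209, 0.0739, 0.3098]
tool_rot: [-3.14, 0.001, 1.11]
contact_force: [-0.5, -0.1, 0.1]
width: 0.598
gripper_force: 0.0
```

Request:
apply_moves --targets '[[[0.028, 0.064, 0.01, 0, 0, -0.078], [0.055, 0.129, 0.02, 0, 0, -0.156], [0.082, 0.194, 0.03, 0, 0, -0.234], [0.109, 0.258, 0.04, 0, 0, -0.311], [0.137, 0.323, 0.05, 0, 0, -0.389]]]'

```text
time: 38.65
tool_pos: [0.5909, 0.0694, 0.2996]
tool_rot: [-3.139, 0.0, 1.517]
contact_force: [-0.9, 0.2, -0.6]
width: 0.602
gripper_force: 0.0
```

Request:
apply_moves --targets '[[[0, 0, 0, 0, 0, 0], [0, 0, 0, 0, 0, 0], [0, 0, 0, 0, 0, 0], [0, 0, 0, 0, 0, 0], [0, 0, 0, 0, 0, 0]]]'

```text
time: 39.15
tool_pos: [0.5901, 0.0696, 0.3015]
tool_rot: [3.141, -0.0, 1.514]
contact_force: [-0.9, 0.2, -0.3]
width: 0.603
gripper_force: 0.0
```

Run:
```python
from clamp import *
s=state();print(s['time'],s['tool_pos'],s['tool_rot'],s['width'])
```

```text
39.15 [0.59005994 0.06956522 0.30153319] [ 3.14116120e+00 -2.87532470e-05  1.51376052e+00] 0.6031325227962475
```

Request:
apply_moves --targets '[[[0, 0, 0.07, 0, 0, 0], [0, 0, 0.14, 0, 0, 0], [0, 0, 0.21, 0, 0, 0], [0, 0, 0.28, 0, 0, 0], [0, 0, 0.352, 0, 0, 0]]]'

```text
time: 39.65
tool_pos: [0.59, 0.0695, 0.2288]
tool_rot: [-3.14, 0.0, 1.514]
contact_force: [0.3, -0.4, -0.7]
width: 0.6
gripper_force: 0.0
```

Request:
apply_moves --targets '[[[0, 0, 0, 0, 0, 0], [0, 0, 0, 0, 0, 0], [0, 0, 0, 0, 0, 0], [0, 0, 0, 0, 0, 0], [0, 0, 0, 0, 0, 0]]]' --fingers 1 --grip_force 30

```text
time: 40.15
tool_pos: [0.5907, 0.0695, 0.2315]
tool_rot: [3.14, -0.0, 1.514]
contact_force: [-0.4, 0.0, -0.8]
width: 0.126
gripper_force: 29.4
```

Request:
apply_moves --targets '[[[0, 0, 0, 0, 0, 0], [0, 0, 0, 0, 0, 0], [0, 0, 0, 0, 0, 0], [0, 0, 0, 0, 0, 0], [0, 0, 0, 0, 0, 0]]]'

```text
time: 40.65
tool_pos: [0.5907, 0.0695, 0.2315]
tool_rot: [3.14, -0.0, 1.514]
contact_force: [0.8, -0.9, 3.0]
width: 0.124
gripper_force: 29.5
```

Run:
```python
from clamp import *
s=state();print(s['time'],s['tool_pos'],s['tool_rot'],s['width'],s['contact_force'])
plan(arc(-.11,1.615,25),start=(np.array([.5901,.0695,.2311]),down(PS)))
```

```text
40.65 [0.59073595 0.06952063 0.23152721] [ 3.14031452e+00 -1.25344001e-04  1.51404995e+00] 0.12354264347688133 [ 0.79795032 -0.8793585   2.97123229]
fingers None [[-0.001, -0.054, 0.001, 0.0, 0.0, 0.0], [-0.001, -0.107, 0.004, 0.0, 0.0, 0.0], [-0.001, -0.16, 0.01, 0.0, 0.0, 0.0], [-0.001, -0.213, 0.02, 0.0, 0.0, 0.0], [-0.001, -0.265, 0.033, 0.0, 0.0, 0.0]]
fingers None [[0.0, -0.051, 0.016, 0.0, 0.0, 0.0], [0.0, -0.101, 0.036, 0.0, 0.0, 0.0], [0.0, -0.149, 0.059, 0.0, 0.0, 0.0], [0.0, -0.196, 0.085, 0.0, 0.0, 0.0], [0.0, -0.241, 0.114, 0.0, 0.0, 0.0]]
fingers None [[0.0, -0.043, 0.032, 0.0, 0.0, 0.0], [0.0, -0.084, 0.066, 0.0, 0.0, 0.0], [0.0, -0.122, 0.104, 0.0, 0.0, 0.0], [0.0, -0.158, 0.143, 0.0, 0.0, 0.0], [0.0, -0.192, 0.185, 0.0, 0.0, 0.0]]
fingers None [[0.0, -0.03, 0.044, 0.0, 0.0, 0.0], [0.0, -0.058, 0.09, 0.0, 0.0, 0.0], [0.0, -0.083, 0.137, 0.0, 0.0, 0.0], [0.0, -0.104, 0.186, 0.0, 0.0, 0.0], [0.0, -0.122, 0.237, 0.0, 0.0, 0.0]]
fingers None [[0.0, -0.015, 0.051, 0.0, 0.0, 0.0], [0.0, -0.027, 0.103, 0.0, 0.0, 0.0], [0.0, -0.035, 0.156, 0.0, 0.0, 0.0], [0.0, -0.04, 0.21, 0.0, 0.0, 0.0], [0.0, -0.041, 0.263, 0.0, 0.0, 0.0]]
t 40.65
```

Request:
apply_moves --targets '[[[-0.001, -0.054, 0.001, 0, 0, 0], [-0.001, -0.107, 0.004, 0, 0, 0], [-0.001, -0.16, 0.01, 0, 0, 0], [-0.001, -0.213, 0.02, 0, 0, 0], [-0.001, -0.265, 0.033, 0, 0, 0]]]'

```text
time: 41.15
tool_pos: [0.5373, 0.0725, 0.2256]
tool_rot: [3.138, -0.0, 1.514]
contact_force: [2.0, 0.9, 6.2]
width: 0.128
gripper_force: 30.4
```

Request:
apply_moves --targets '[[[0, -0.051, 0.016, 0, 0, 0], [0, -0.101, 0.036, 0, 0, 0], [0, -0.149, 0.059, 0, 0, 0], [0, -0.196, 0.085, 0, 0, 0], [0, -0.241, 0.114, 0, 0, 0]]]'

```text
time: 41.65
tool_pos: [0.4884, 0.0752, 0.2006]
tool_rot: [-3.141, -0.0, 1.514]
contact_force: [5.1, 1.2, 3.6]
width: 0.129
gripper_force: 31.6
```

Run:
```python
from clamp import *
s=state();print(s['time'],s['tool_pos'],s['tool_rot'],s['width'],s['contact_force'],W(-.11,1.615-10*1.623/25))
```

```text
41.65 [0.4884221  0.07521785 0.20057247] [-3.14144096e+00 -2.75299053e-04  1.51407011e+00] 0.1291670881803075 [5.07299745 1.22660081 3.63600048] (np.float64(0.48911063608259364), np.float64(0.07506739826521819), np.float64(0.20171319082308775), 1.5137963267948966)
```

Forces are small and the clamp is following. I finish the arc.

Request:
apply_moves --targets '[[[0, -0.043, 0.032, 0, 0, 0], [0, -0.084, 0.066, 0, 0, 0], [0, -0.122, 0.104, 0, 0, 0], [0, -0.158, 0.143, 0, 0, 0], [0, -0.192, 0.185, 0, 0, 0]]]'

```text
time: 42.15
tool_pos: [0.4503, 0.0773, 0.1637]
tool_rot: [-3.141, 0.0, 1.514]
contact_force: [3.8, 1.1, 3.3]
width: 0.128
gripper_force: 31.5
```

Request:
apply_moves --targets '[[[0, -0.03, 0.044, 0, 0, 0], [0, -0.058, 0.09, 0, 0, 0], [0, -0.083, 0.137, 0, 0, 0], [0, -0.104, 0.186, 0, 0, 0], [0, -0.122, 0.237, 0, 0, 0]]]'

```text
time: 42.65
tool_pos: [0.4262, 0.0786, 0.1162]
tool_rot: [-3.141, 0.0, 1.514]
contact_force: [4.0, 0.2, 1.5]
width: 0.128
gripper_force: 32.1
```

Request:
apply_moves --targets '[[[0, -0.015, 0.051, 0, 0, 0], [0, -0.027, 0.103, 0, 0, 0], [0, -0.035, 0.156, 0, 0, 0], [0, -0.04, 0.21, 0, 0, 0], [0, -0.041, 0.263, 0, 0, 0]]]'

```text
time: 43.15
tool_pos: [0.4177, 0.0791, 0.0635]
tool_rot: [-3.14, 0.0, 1.514]
contact_force: [-0.5, 0.0, 6.2]
width: 0.125
gripper_force: 33.6
```

Request:
apply_moves --targets '[[[0, 0, 0.003, 0, 0, 0], [0, 0, 0.005, 0, 0, 0], [0, 0, 0.005, 0, 0, 0], [0, 0, 0.005, 0, 0, 0], [0, 0, 0.005, 0, 0, 0]]]'

```text
time: 43.65
tool_pos: [0.4177, 0.079, 0.0629]
tool_rot: [-3.14, 0.0, 1.514]
contact_force: [0.2, 0.7, -0.4]
width: 0.128
gripper_force: 33.0
```

Request:
apply_moves --targets '[[[0, 0, 0.005, 0, 0, 0], [0, 0, 0.01, 0, 0, 0], [0, 0, 0.01, 0, 0, 0], [0, 0, 0.01, 0, 0, 0], [0, 0, 0.01, 0, 0, 0]]]'

```text
time: 44.15
tool_pos: [0.4178, 0.0791, 0.0619]
tool_rot: [-3.139, 0.0, 1.514]
contact_force: [-2.8, 0.1, 6.2]
width: 0.127
gripper_force: 33.8
```

Request:
apply_moves --targets '[[[0, 0, 0.005, 0, 0, 0], [0, 0, 0.01, 0, 0, 0], [0, 0, 0.01, 0, 0, 0], [0, 0, 0.01, 0, 0, 0], [0, 0, 0.01, 0, 0, 0]]]'

```text
time: 44.65
tool_pos: [0.4178, 0.0791, 0.0616]
tool_rot: [-3.138, 0.001, 1.514]
contact_force: [-10.9, 0.7, 18.7]
width: 0.122
gripper_force: 34.9
```

Run:
```python
from fit import *
p=cam('scene'); s=state();print(s['time'],s['tool_pos'],s['contact_force'])
cv2.imwrite('pics/l10.png',cv2.resize(p['img'][170:370,240:450],None,fx=2.8,fy=2.8,interpolation=cv2.INTER_CUBIC))
```

```text
44.7 [0.41779024 0.0790806  0.06157409] [-10.91876648  -0.09833488  19.34175831]
```

View pics/l10.png

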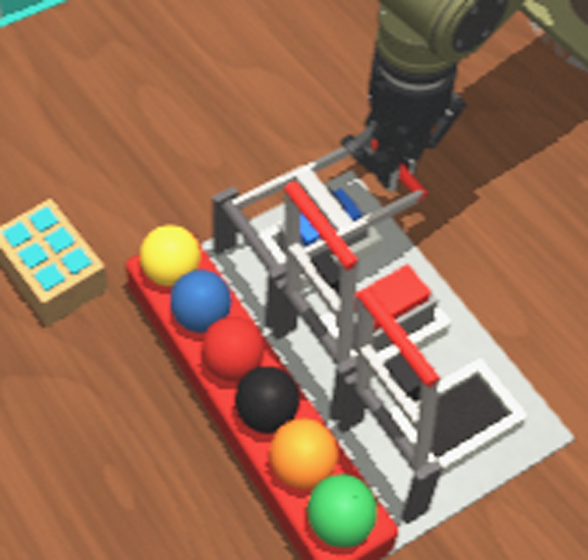

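The image shows the first clamp level over blue, and the force rises to 19 N at its stop. I release it and go on to the middle clamp.

Run:
```python
from clamp import *
w=W(-.11,-.008); b=W(0,1.625,.008); print(np.round(b,4))
plan([((w[0],w[1],.062,PS),5,.6),((w[0],w[1],.18,PS),5,.6),((.45,.11,.30,PS),5,.4),((b[0],b[1],.30,PS),8,.4),((b[0],b[1],.30,PS),2,.4),(b,5,.4),(b,5,1)]+[(b,5,1)]+arc(0,1.625,25,-.02),start=(np.array([w[0],w[1],.0597]),down(PS)))
```

```text
[0.598  0.179  0.2278 1.5138]
fingers 0.6 [[0.0, 0.0, -0.002, 0.0, 0.0, 0.0], [0.0, 0.0, -0.005, 0.0, 0.0, 0.0], [0.0, 0.0, -0.007, 0.0, 0.0, 0.0], [0.0, 0.0, -0.009, 0.0, 0.0, 0.0], [0.0, 0.0, -0.011, 0.0, 0.0, 0.0]]
fingers 0.6 [[0.0, 0.0, -0.118, 0.0, 0.0, 0.0], [0.0, 0.0, -0.236, 0.0, 0.0, 0.0], [0.0, 0.0, -0.354, 0.0, 0.0, 0.0], [0.0, 0.0, -0.472, 0.0, 0.0, 0.0], [0.0, 0.0, -0.59, 0.0, 0.0, 0.0]]
fingers 0.4 [[0.033, 0.03, -0.12, 0.0, 0.0, 0.0], [0.065, 0.06, -0.24, 0.0, 0.0, 0.0], [0.098, 0.09, -0.36, 0.0, 0.0, 0.0], [0.131, 0.12, -0.481, 0.0, 0.0, 0.0], [0.163, 0.151, -0.6, 0.0, 0.0, 0.0]]
fingers 0.4 [[0.049, 0.089, 0.0, 0.0, 0.0, 0.0], [0.097, 0.179, 0.0, 0.0, 0.0, 0.0], [0.145, 0.269, 0.0, 0.0, 0.0, 0.0], [0.194, 0.359, 0.0, 0.0, 0.0, 0.0], [0.242, 0.449, 0.0, 0.0, 0.0, 0.0]]
fingers 0.4 [[0.048, 0.09, 0.0, 0.0, 0.0, 0.0], [0.097, 0.18, 0.0, 0.0, 0.0, 0.0], [0.145, 0.27, 0.0, 0.0, 0.0, 0.0], [0.145, 0.27, 0.0, 0.0, 0.0, 0.0], [0.145, 0.27, 0.0, 0.0, 0.0, 0.0]]
fingers 0.4 [[0.0, 0.0, 0.072, 0.0, 0.0, 0.0], [0.0, 0.0, 0.144, 0.0, 0.0, 0.0], [0.0, 0.0, 0.216, 0.0, 0.0, 0.0], 
[... 712 characters left out ...]
, 0.06, 0.0, 0.0, 0.0], [0.0, -0.199, 0.086, 0.0, 0.0, 0.0], [0.0, -0.244, 0.115, 0.0, 0.0, 0.0]]
fingers None [[0.0, -0.044, 0.033, 0.0, 0.0, 0.0], [0.0, -0.086, 0.068, 0.0, 0.0, 0.0], [0.0, -0.125, 0.105, 0.0, 0.0, 0.0], [0.0, -0.161, 0.146, 0.0, 0.0, 0.0], [0.0, -0.195, 0.188, 0.0, 0.0, 0.0]]
fingers None [[0.0, -0.031, 0.045, 0.0, 0.0, 0.0], [0.0, -0.058, 0.091, 0.0, 0.0, 0.0], [0.0, -0.083, 0.14, 0.0, 0.0, 0.0], [0.0, -0.105, 0.189, 0.0, 0.0, 0.0], [0.0, -0.123, 0.241, 0.0, 0.0, 0.0]]
fingers None [[0.0, -0.015, 0.052, 0.0, 0.0, 0.0], [0.0, -0.026, 0.105, 0.0, 0.0, 0.0], [0.0, -0.034, 0.159, 0.0, 0.0, 0.0], [0.0, -0.038, 0.213, 0.0, 0.0, 0.0], [0.0, -0.039, 0.267, 0.0, 0.0, 0.0]]
t 44.7
```

Request:
apply_moves --targets '[[[0, 0, -0.002, 0, 0, 0], [0, 0, -0.005, 0, 0, 0], [0, 0, -0.007, 0, 0, 0], [0, 0, -0.009, 0, 0, 0], [0, 0, -0.011, 0, 0, 0]]]' --fingers 0.6

```text
time: 45.2
tool_pos: [0.4182, 0.079, 0.0613]
tool_rot: [-3.141, 0.0, 1.514]
contact_force: [-0.5, -0.2, -0.0]
width: 0.396
gripper_force: 0.0
```

Request:
apply_moves --targets '[[[0, 0, -0.118, 0, 0, 0], [0, 0, -0.236, 0, 0, 0], [0, 0, -0.354, 0, 0, 0], [0, 0, -0.472, 0, 0, 0], [0, 0, -0.59, 0, 0, 0]]]'

```text
time: 45.7
tool_pos: [0.4182, 0.079, 0.1804]
tool_rot: [-3.141, 0.0, 1.514]
contact_force: [1.0, 0.3, -0.6]
width: 0.4
gripper_force: 0.0
```

Request:
apply_moves --targets '[[[0.033, 0.03, -0.12, 0, 0, 0], [0.065, 0.06, -0.24, 0, 0, 0], [0.098, 0.09, -0.36, 0, 0, 0], [0.131, 0.12, -0.481, 0, 0, 0], [0.163, 0.151, -0.6, 0, 0, 0]]]' --fingers 0.4

```text
time: 46.2
tool_pos: [0.4505, 0.1101, 0.3004]
tool_rot: [-3.141, 0.0, 1.514]
contact_force: [0.0, -0.3, 0.0]
width: 0.6
gripper_force: 0.0
```

Request:
apply_moves --targets '[[[0.049, 0.089, 0, 0, 0, 0], [0.097, 0.179, 0, 0, 0, 0], [0.145, 0.269, 0, 0, 0, 0], [0.194, 0.359, 0, 0, 0, 0], [0.242, 0.449, 0, 0, 0, 0]]]'

```text
time: 46.7
tool_pos: [0.5435, 0.1535, 0.2992]
tool_rot: [-3.141, 0.0, 1.514]
contact_force: [0.3, -0.0, -0.0]
width: 0.599
gripper_force: 0.0
```

Request:
apply_moves --targets '[[[0.048, 0.09, 0, 0, 0, 0], [0.097, 0.18, 0, 0, 0, 0], [0.145, 0.27, 0, 0, 0, 0], [0.145, 0.27, 0, 0, 0, 0], [0.145, 0.27, 0, 0, 0, 0]]]'

```text
time: 47.2
tool_pos: [0.5981, 0.179, 0.2989]
tool_rot: [-3.14, 0.001, 1.514]
contact_force: [-0.4, 0.1, 1.0]
width: 0.599
gripper_force: 0.0
```

Request:
apply_moves --targets '[[[0, 0, 0, 0, 0, 0], [0, 0, 0, 0, 0, 0], [0, 0, 0, 0, 0, 0], [0, 0, 0, 0, 0, 0], [0, 0, 0, 0, 0, 0]]]'

```text
time: 47.7
tool_pos: [0.5982, 0.179, 0.2998]
tool_rot: [3.141, -0.0, 1.514]
contact_force: [0.4, 0.5, -0.1]
width: 0.601
gripper_force: 0.0
```

Run:
```python
from fit import *
p=cam('scene'); s=state();print(s['time'],s['tool_pos'],s['tool_rot'])
cv2.imwrite('pics/l11.png',cv2.resize(p['img'][150:350,240:450],None,fx=2.8,fy=2.8,interpolation=cv2.INTER_CUBIC))
```

```text
47.75 [0.59826491 0.17897296 0.29976182] [ 3.14140159e+00 -1.01990351e-05  1.51406269e+00]
```

View pics/l11.png

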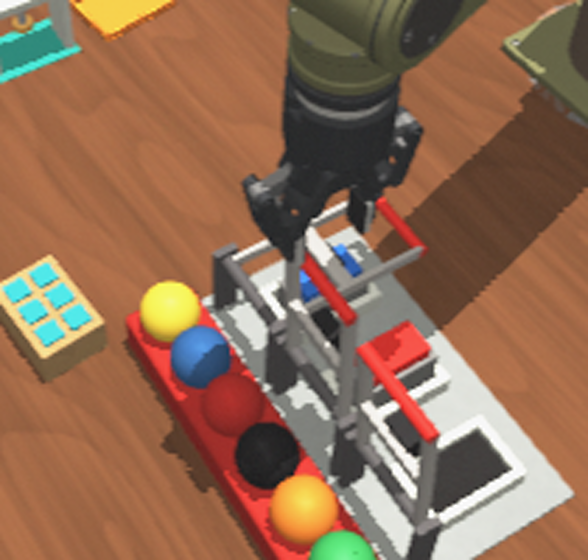

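The first clamp has stayed down over blue, and the fingers hover above the middle bar at (325,285). That was the last of my pictures, so from here I go by the numbers.

Request:
apply_moves --targets '[[[0, 0, 0.072, 0, 0, 0], [0, 0, 0.144, 0, 0, 0], [0, 0, 0.216, 0, 0, 0], [0, 0, 0.288, 0, 0, 0], [0, 0, 0.36, 0, 0, 0]]]'

```text
time: 48.25
tool_pos: [0.5979, 0.1789, 0.2254]
tool_rot: [-3.14, 0.0, 1.514]
contact_force: [0.4, -0.5, -0.8]
width: 0.597
gripper_force: 0.0
```

Request:
apply_moves --targets '[[[0, 0, 0, 0, 0, 0], [0, 0, 0, 0, 0, 0], [0, 0, 0, 0, 0, 0], [0, 0, 0, 0, 0, 0], [0, 0, 0, 0, 0, 0]]]' --fingers 1

```text
time: 48.75
tool_pos: [0.5987, 0.1791, 0.2284]
tool_rot: [3.14, -0.0, 1.514]
contact_force: [0.8, -1.0, -0.7]
width: 0.126
gripper_force: 29.3
```

Request:
apply_moves --targets '[[[0, -0.055, -0.001, 0, 0, 0], [0, -0.109, 0.001, 0, 0, 0], [0, -0.163, 0.007, 0, 0, 0], [0, -0.216, 0.016, 0, 0, 0], [0, -0.269, 0.029, 0, 0, 0]]]'

```text
time: 49.25
tool_pos: [0.5443, 0.1822, 0.2233]
tool_rot: [3.139, -0.001, 1.514]
contact_force: [3.5, -1.1, 6.1]
width: 0.129
gripper_force: 30.3
```

Request:
apply_moves --targets '[[[0, -0.052, 0.017, 0, 0, 0], [0, -0.102, 0.037, 0, 0, 0], [0, -0.151, 0.06, 0, 0, 0], [0, -0.199, 0.086, 0, 0, 0], [0, -0.244, 0.115, 0, 0, 0]]]'

```text
time: 49.75
tool_pos: [0.4949, 0.185, 0.1982]
tool_rot: [-3.141, -0.0, 1.514]
contact_force: [2.6, 0.3, 3.7]
width: 0.131
gripper_force: 31.2
```

Run:
```python
from fit import *
s=state();print(s['time'],s['tool_pos'],s['tool_rot'],s['width'],s['contact_force'])
```

```text
49.75 [0.49493724 0.18497157 0.19819655] [-3.14132513e+00 -1.17757482e-04  1.51420880e+00] 0.13103234704238415 [2.57014903 0.32355181 3.67180628]
```

Request:
apply_moves --targets '[[[0, -0.044, 0.033, 0, 0, 0], [0, -0.086, 0.068, 0, 0, 0], [0, -0.125, 0.105, 0, 0, 0], [0, -0.161, 0.146, 0, 0, 0], [0, -0.195, 0.188, 0, 0, 0]]]'

```text
time: 50.25
tool_pos: [0.4563, 0.1871, 0.1604]
tool_rot: [-3.141, 0.0, 1.514]
contact_force: [5.1, 0.1, 2.9]
width: 0.126
gripper_force: 31.4
```

Request:
apply_moves --targets '[[[0, -0.031, 0.045, 0, 0, 0], [0, -0.058, 0.091, 0, 0, 0], [0, -0.083, 0.14, 0, 0, 0], [0, -0.105, 0.189, 0, 0, 0], [0, -0.123, 0.241, 0, 0, 0]]]'

```text
time: 50.75
tool_pos: [0.4321, 0.1885, 0.1122]
tool_rot: [-3.141, 0.0, 1.514]
contact_force: [3.5, 0.5, 2.9]
width: 0.128
gripper_force: 32.1
```

Request:
apply_moves --targets '[[[0, -0.015, 0.052, 0, 0, 0], [0, -0.026, 0.105, 0, 0, 0], [0, -0.034, 0.159, 0, 0, 0], [0, -0.038, 0.213, 0, 0, 0], [0, -0.039, 0.26, 0, 0, 0]]]'

```text
time: 51.25
tool_pos: [0.4239, 0.1889, 0.0599]
tool_rot: [-3.14, 0.0, 1.514]
contact_force: [-1.3, -0.0, 6.5]
width: 0.129
gripper_force: 33.5
```

Request:
apply_moves --targets '[[[0, 0, 0.005, 0, 0, 0], [0, 0, 0.008, 0, 0, 0], [0, 0, 0.008, 0, 0, 0], [0, 0, 0.008, 0, 0, 0], [0, 0, 0.008, 0, 0, 0]]]'

```text
time: 51.75
tool_pos: [0.4239, 0.1889, 0.0589]
tool_rot: [-3.139, 0.0, 1.514]
contact_force: [-1.4, 0.1, 7.2]
width: 0.124
gripper_force: 33.7
```

Request:
apply_moves --targets '[[[0, 0, 0.005, 0, 0, 0], [0, 0, 0.008, 0, 0, 0], [0, 0, 0.008, 0, 0, 0], [0, 0, 0.008, 0, 0, 0], [0, 0, 0.008, 0, 0, 0]]]'

```text
time: 52.25
tool_pos: [0.4239, 0.1889, 0.0587]
tool_rot: [-3.138, 0.001, 1.514]
contact_force: [-6.3, -2.0, 15.9]
width: 0.131
gripper_force: 34.5
```

Run:
```python
from clamp import *
s=state();print(s['time'],s['tool_pos'],s['contact_force'])
w=W(0,-.02); b=W(.11,1.66,.008); print(np.round(b,4))
plan([((w[0],w[1],.059,PS),5,.6),((w[0],w[1],.18,PS),5,.6),((.46,.22,.30,PS),5,.4),((b[0],b[1],.30,PS),8,.4),((b[0],b[1],.30,PS),7,.4),(b,5,.4),(b,5,1)]+[(W(.11,a,.008),1,None) for a in np.linspace(1.66,-.02,26)[1:]],start=(np.array([w[0],w[1],.057]),down(PS)))
```

```text
52.25 [0.42390656 0.18892006 0.05868734] [-6.34786858 -2.00329796 15.8855339 ]
[0.61   0.2885 0.2273 1.5138]
fingers 0.6 [[0.0, 0.0, -0.002, 0.0, 0.0, 0.0], [0.0, 0.0, -0.004, 0.0, 0.0, 0.0], [0.0, 0.0, -0.006, 0.0, 0.0, 0.0], [0.0, 0.0, -0.008, 0.0, 0.0, 0.0], [0.0, 0.0, -0.01, 0.0, 0.0, 0.0]]
fingers 0.6 [[0.0, 0.0, -0.121, 0.0, 0.0, 0.0], [0.0, 0.0, -0.242, 0.0, 0.0, 0.0], [0.0, 0.0, -0.363, 0.0, 0.0, 0.0], [0.0, 0.0, -0.484, 0.0, 0.0, 0.0], [0.0, 0.0, -0.605, 0.0, 0.0, 0.0]]
fingers 0.4 [[0.033, 0.034, -0.12, 0.0, 0.0, 0.0], [0.066, 0.068, -0.24, 0.0, 0.0, 0.0], [0.099, 0.101, -0.36, 0.0, 0.0, 0.0], [0.132, 0.135, -0.48, 0.0, 0.0, 0.0], [0.165, 0.169, -0.6, 0.0, 0.0, 0.0]]
fingers 0.4 [[0.048, 0.091, 0.0, 0.0, 0.0, 0.0], [0.096, 0.182, 0.0, 0.0, 0.0, 0.0], [0.144, 0.274, 0.0, 0.0, 0.0, 0.0], [0.193, 0.365, 0.0, 0.0, 0.0, 0.0], [0.241, 0.456, 0.0, 0.0, 0.0, 0.0]]
fingers 0.4 [[0.048, 0.091, 0.0, 0.0, 0.0, 0.0], [0.096, 0.182, 0.0, 0.0, 0.0, 0.0], [0.144, 0.273, 0.0, 0.0, 0.0, 0.0], [0.144, 0.273, 0.0, 0.0, 0.0, 0.0], [0.144, 0.273, 0.0, 0.0, 0.0, 0.0]]
fingers 0.4 [[0.0, 0.0, 0.0,
[... 800 characters left out ...]
0.057, 0.0, 0.0, 0.0], [0.0, -0.205, 0.082, 0.0, 0.0, 0.0], [0.0, -0.252, 0.111, 0.0, 0.0, 0.0]]
fingers None [[0.0, -0.045, 0.032, 0.0, 0.0, 0.0], [0.0, -0.088, 0.067, 0.0, 0.0, 0.0], [0.0, -0.129, 0.105, 0.0, 0.0, 0.0], [0.0, -0.167, 0.146, 0.0, 0.0, 0.0], [0.0, -0.202, 0.188, 0.0, 0.0, 0.0]]
fingers None [[0.0, -0.032, 0.046, 0.0, 0.0, 0.0], [0.0, -0.061, 0.093, 0.0, 0.0, 0.0], [0.0, -0.087, 0.142, 0.0, 0.0, 0.0], [0.0, -0.109, 0.193, 0.0, 0.0, 0.0], [0.0, -0.128, 0.245, 0.0, 0.0, 0.0]]
fingers None [[0.0, -0.016, 0.053, 0.0, 0.0, 0.0], [0.0, -0.028, 0.107, 0.0, 0.0, 0.0], [0.0, -0.036, 0.162, 0.0, 0.0, 0.0], [0.0, -0.04, 0.217, 0.0, 0.0, 0.0], [0.0, -0.041, 0.272, 0.0, 0.0, 0.0]]
t 52.25
```

The middle clamp is at its stop too. Now the empty bay's clamp.

Request:
apply_moves --targets '[[[0, 0, -0.002, 0, 0, 0], [0, 0, -0.004, 0, 0, 0], [0, 0, -0.006, 0, 0, 0], [0, 0, -0.008, 0, 0, 0], [0, 0, -0.01, 0, 0, 0]]]' --fingers 0.6

```text
time: 52.75
tool_pos: [0.4242, 0.1888, 0.0593]
tool_rot: [-3.141, 0.0, 1.514]
contact_force: [-0.0, -0.2, -0.1]
width: 0.398
gripper_force: 0.0
```

Request:
apply_moves --targets '[[[0, 0, -0.121, 0, 0, 0], [0, 0, -0.242, 0, 0, 0], [0, 0, -0.363, 0, 0, 0], [0, 0, -0.484, 0, 0, 0], [0, 0, -0.605, 0, 0, 0]]]'

```text
time: 53.25
tool_pos: [0.4244, 0.1888, 0.1816]
tool_rot: [-3.141, 0.0, 1.514]
contact_force: [-0.2, 0.6, 0.5]
width: 0.398
gripper_force: 0.0
```

Request:
apply_moves --targets '[[[0.033, 0.034, -0.12, 0, 0, 0], [0.066, 0.068, -0.24, 0, 0, 0], [0.099, 0.101, -0.36, 0, 0, 0], [0.132, 0.135, -0.48, 0, 0, 0], [0.165, 0.169, -0.6, 0, 0, 0]]]' --fingers 0.4

```text
time: 53.75
tool_pos: [0.4604, 0.2201, 0.3016]
tool_rot: [-3.141, 0.0, 1.514]
contact_force: [-0.1, 0.2, 0.4]
width: 0.599
gripper_force: 0.0
```

Request:
apply_moves --targets '[[[0.048, 0.091, 0, 0, 0, 0], [0.096, 0.182, 0, 0, 0, 0], [0.144, 0.274, 0, 0, 0, 0], [0.193, 0.365, 0, 0, 0, 0], [0.241, 0.456, 0, 0, 0, 0]]]'

```text
time: 54.25
tool_pos: [0.5547, 0.2632, 0.3003]
tool_rot: [-3.141, 0.0, 1.514]
contact_force: [0.1, -0.9, 0.8]
width: 0.6
gripper_force: 0.0
```

Request:
apply_moves --targets '[[[0.048, 0.091, 0, 0, 0, 0], [0.096, 0.182, 0, 0, 0, 0], [0.144, 0.273, 0, 0, 0, 0], [0.144, 0.273, 0, 0, 0, 0], [0.144, 0.273, 0, 0, 0, 0]]]'

```text
time: 54.75
tool_pos: [0.61, 0.2885, 0.3]
tool_rot: [-3.14, 0.001, 1.514]
contact_force: [0.2, -0.2, -0.6]
width: 0.599
gripper_force: 0.0
```

Request:
apply_moves --targets '[[[0, 0, 0.073, 0, 0, 0], [0, 0, 0.145, 0, 0, 0], [0, 0, 0.218, 0, 0, 0], [0, 0, 0.291, 0, 0, 0], [0, 0, 0.363, 0, 0, 0]]]'

```text
time: 55.25
tool_pos: [0.6097, 0.2883, 0.2262]
tool_rot: [-3.14, 0.001, 1.514]
contact_force: [0.2, 0.5, 0.8]
width: 0.605
gripper_force: 0.0
```

Request:
apply_moves --targets '[[[0, 0, 0, 0, 0, 0], [0, 0, 0, 0, 0, 0], [0, 0, 0, 0, 0, 0], [0, 0, 0, 0, 0, 0], [0, 0, 0, 0, 0, 0]]]' --fingers 1

```text
time: 55.75
tool_pos: [0.6106, 0.2887, 0.229]
tool_rot: [3.14, -0.001, 1.514]
contact_force: [-0.8, 0.2, -0.6]
width: 0.131
gripper_force: 29.3
```

Request:
apply_moves --targets '[[[0, -0.055, -0.003, 0, 0, 0], [0, -0.11, -0.002, 0, 0, 0], [0, -0.166, 0.002, 0, 0, 0], [0, -0.221, 0.01, 0, 0, 0], [0, -0.275, 0.022, 0, 0, 0]]]'

```text
time: 56.25
tool_pos: [0.5551, 0.2918, 0.2259]
tool_rot: [3.138, -0.001, 1.514]
contact_force: [4.5, 0.2, -0.0]
width: 0.129
gripper_force: 29.3
```

Request:
apply_moves --targets '[[[0, -0.053, 0.015, 0, 0, 0], [0, -0.105, 0.034, 0, 0, 0], [0, -0.156, 0.057, 0, 0, 0], [0, -0.205, 0.082, 0, 0, 0], [0, -0.252, 0.111, 0, 0, 0]]]'

```text
time: 56.75
tool_pos: [0.504, 0.2947, 0.2014]
tool_rot: [3.141, -0.0, 1.514]
contact_force: [2.2, 1.7, 3.4]
width: 0.126
gripper_force: 31.3
```

Request:
apply_moves --targets '[[[0, -0.045, 0.032, 0, 0, 0], [0, -0.088, 0.067, 0, 0, 0], [0, -0.129, 0.105, 0, 0, 0], [0, -0.167, 0.146, 0, 0, 0], [0, -0.202, 0.188, 0, 0, 0]]]'

```text
time: 57.25
tool_pos: [0.4641, 0.2969, 0.1631]
tool_rot: [3.141, -0.0, 1.514]
contact_force: [4.7, 0.0, 0.2]
width: 0.126
gripper_force: 31.8
```

Request:
apply_moves --targets '[[[0, -0.032, 0.046, 0, 0, 0], [0, -0.061, 0.093, 0, 0, 0], [0, -0.087, 0.142, 0, 0, 0], [0, -0.109, 0.193, 0, 0, 0], [0, -0.128, 0.245, 0, 0, 0]]]'

```text
time: 57.75
tool_pos: [0.4387, 0.2982, 0.1141]
tool_rot: [-3.141, 0.0, 1.514]
contact_force: [3.2, 0.9, 2.9]
width: 0.127
gripper_force: 32.6
```

Request:
apply_moves --targets '[[[0, -0.016, 0.053, 0, 0, 0], [0, -0.028, 0.107, 0, 0, 0], [0, -0.036, 0.162, 0, 0, 0], [0, -0.04, 0.215, 0, 0, 0], [0, -0.041, 0.262, 0, 0, 0]]]'

```text
time: 58.25
tool_pos: [0.4301, 0.2987, 0.0614]
tool_rot: [-3.14, 0.0, 1.514]
contact_force: [-0.8, 1.8, 3.8]
width: 0.128
gripper_force: 33.8
```

Request:
apply_moves --targets '[[[0, 0, 0.005, 0, 0, 0], [0, 0, 0.01, 0, 0, 0], [0, 0, 0.01, 0, 0, 0], [0, 0, 0.01, 0, 0, 0], [0, 0, 0.01, 0, 0, 0]]]'

```text
time: 58.75
tool_pos: [0.4301, 0.2986, 0.0601]
tool_rot: [-3.14, 0.0, 1.514]
contact_force: [-1.8, 2.4, -0.4]
width: 0.13
gripper_force: 33.3
```

Request:
apply_moves --targets '[[[0, 0, 0.005, 0, 0, 0], [0, 0, 0.01, 0, 0, 0], [0, 0, 0.01, 0, 0, 0], [0, 0, 0.01, 0, 0, 0], [0, 0, 0.01, 0, 0, 0]]]'

```text
time: 59.25
tool_pos: [0.4302, 0.2987, 0.0599]
tool_rot: [-3.139, 0.001, 1.514]
contact_force: [-8.8, 0.1, 10.6]
width: 0.125
gripper_force: 34.3
```

Request:
apply_moves --targets '[[[0, 0, 0.005, 0, 0, 0], [0, 0, 0.01, 0, 0, 0], [0, 0, 0.01, 0, 0, 0], [0, 0, 0.01, 0, 0, 0], [0, 0, 0.01, 0, 0, 0]]]'

```text
time: 59.75
tool_pos: [0.4302, 0.2988, 0.0597]
tool_rot: [-3.139, 0.001, 1.514]
contact_force: [-13.0, -3.6, 21.7]
width: 0.125
gripper_force: 35.2
```

Request:
apply_moves --targets '[[[0, 0, -0.005, 0, 0, 0], [0, 0, -0.01, 0, 0, 0], [0, 0, -0.015, 0, 0, 0], [0, 0, -0.015, 0, 0, 0], [0, 0, -0.015, 0, 0, 0]]]' --fingers 0.6

```text
time: 60.25
tool_pos: [0.4308, 0.2985, 0.0592]
tool_rot: [-3.141, 0.001, 1.514]
contact_force: [-0.3, -0.2, -0.3]
width: 0.401
gripper_force: 0.0
```

Request:
apply_moves --targets '[[[0, 0, -0.12, 0, 0, 0], [0, 0, -0.24, 0, 0, 0], [0, 0, -0.36, 0, 0, 0], [0, 0, -0.48, 0, 0, 0], [0, 0, -0.6, 0, 0, 0]]]'

```text
time: 60.75
tool_pos: [0.4308, 0.2985, 0.1803]
tool_rot: [-3.141, 0.0, 1.514]
contact_force: [-0.3, 0.3, 0.3]
width: 0.396
gripper_force: 0.0
```

Request:
apply_moves --targets '[[[-0.18, 0, -0.12, 0, 0, 0], [-0.36, 0, -0.24, 0, 0, 0], [-0.54, 0, -0.36, 0, 0, 0], [-0.72, 0, -0.48, 0, 0, 0], [-0.9, 0, -0.6, 0, 0, 0]]]'

```text
time: 61.25
tool_pos: [0.4202, 0.1177, 0.3004]
tool_rot: [3.141, 0.0, 1.515]
contact_force: [0.9, -0.7, 0.4]
width: 0.399
gripper_force: 0.0
```

Request:
apply_moves --targets '[[[-0.2, 0, 0, 0, 0, 0], [-0.4, 0, 0, 0, 0, 0], [-0.6, 0, 0, 0, 0, 0], [-0.8, 0, 0, 0, 0, 0], [-1, 0, 0, 0, 0, 0]]]'

```text
time: 61.75
tool_pos: [0.4089, -0.0823, 0.2996]
tool_rot: [3.141, 0.0, 1.514]
contact_force: [0.4, 0.2, -0.5]
width: 0.401
gripper_force: 0.0
```

Request:
apply_moves --targets '[[[-0.2, 0, 0, 0, 0, 0], [-0.4, 0, 0, 0, 0, 0], [-0.6, 0, 0, 0, 0, 0], [-0.6, 0, 0, 0, 0, 0], [-0.6, 0, 0, 0, 0, 0]]]'

```text
time: 62.25
tool_pos: [0.4022, -0.2011, 0.2991]
tool_rot: [-3.141, -0.001, 1.512]
contact_force: [0.5, 1.0, 0.4]
width: 0.4
gripper_force: 0.0
```

Run:
```python
from fit import *
ps=[cam('scene'),cam('top')]; s=state();print(s['time'],s['tool_pos'],s['tool_rot'],s['width'],s['contact_force'])
th=-.057;c,si=np.cos(th),np.sin(th)
def W(k,lx,ly,z): return [.5092+c*lx-si*(k+ly),.1841+si*lx+c*(k+ly),z]
a=np.linspace(-.12,.3,43)
for i,p in enumerate(ps):
  m=colmask(p,'red')
  for k in(-.11,0,.11):
    best=[]
    for t in a:
        l=np.zeros((400,640),np.uint8)
        q=[proj(p,W(k,.08-.165*np.cos(t),y,.083+.165*np.sin(t))) for y in(-.035,.035)]
        cv2.line(l,*[tuple((x*16).round().astype(int).tolist()) for x in q],255,2,cv2.LINE_AA,4)
        best.append((l/255*m).sum()/(l/255).sum())
    best=np.array(best);j=np.argmax(best);print(i,k,'a',round(a[j],2),round(best[j],2),a[best>best[j]*.9][[0,-1]])
g=[]
for p in ps:
    h=cv2.cvtColor(p['img'],cv2.COLOR_BGR2HSV).astype(int); m=biggest(near(((h[...,1]<60)&(h[...,2]>110)).astype(float),proj(p,[.571,-.4135,.06]),45))
    print('gauge',fit([(p,m)],GB,[.571,-.4135,1.5]),m.sum())
old=[dict(np.load(n)) for n in('v0.npz','v1.npz')]
for n,p in zip('st',ps):
    for t in('mug','oil','chalk_box'): print(n,t,[np.round(ray(p,d['at'][1],d['at'][0],.03)[:2],3) for d in models.outline_of(p,t)[:1]])
    # wax visible: colour centroid near each bay, projected at home top height
    for k,col in((0,'red'),(-.11,'blue')):
        m=near(colmask(p,col),proj(p,W(k,0,0,.06)),13 if n=='t' else 16); r,cc=np.where(m>.5)
        q=np.array([ray(p,u,v,.064)[:2] for u,v in zip(cc,r)]); print(n,col,len(q),np.round([q.min(0),q.max(0)],3).tolist(),'bay',np.round(W(k,0,0,0)[:2],3))
```

```text
62.35 [ 0.4025513  -0.19987088  0.29941992] [-3.14133713e+00 -4.70603898e-04  1.51460457e+00] 0.4021725150222476 [ 0.13973715  0.22893535 -0.54087134]
0 -0.11 a 0.02 0.93 [-0.01  0.04]
0 0 a 0.03 0.93 [-0.01  0.05]
0 0.11 a 0.03 0.93 [-0.02  0.05]
1 -0.11 a -0.06 0.82 [-0.12  0.07]
1 0 a -0.01 0.82 [-0.12  0.07]
1 0.11 a -0.04 0.79 [-0.12  0.07]
gauge (array([ 0.57133051, -0.41482675,  1.45564634]), np.float64(0.14656318082788672)) 720.0
gauge (array([ 0.57385742, -0.4109614 ,  1.52299359]), np.float64(0.12252438663907775)) 398.0
s mug [array([0.354, 0.422])]
s oil [array([0.637, 0.413])]
s chalk_box [array([ 0.741, -0.044])]
s red 182 [[0.479, 0.164], [0.545, 0.205]] bay [0.509 0.184]
s blue 157 [[0.469, 0.054], [0.538, 0.094]] bay [0.503 0.074]
t mug []
t oil [array([0.658, 0.445])]
t chalk_box [array([ 0.733, -0.052])]
t red 81 [[0.478, 0.168], [0.54, 0.203]] bay [0.509 0.184]
t blue 85 [[0.47, 0.06], [0.532, 0.094]] bay [0.503 0.074]
```

```bash
python3 -c "
from plant import workorder; print(workorder.hand_in())"
```

```text
the job is handed in; nothing more can be done
None
```

I handed the job in, but the judge's verdict did not come back: red and blue (the only cartridges present) were gauged in that order and both read full, each was clamped fully down in its own bay, the empty bay's clamp was closed, and the gauge is parked within about 2 mm of its mat's centre.

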